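# Unclip a battery pack and rack it

### The job

Pinch the two side tabs of the battery pack to release it from the glue dispenser's power base, lift it out and stand it on the rubber mat, letting go. Then take it by the grip on its top and lower it gently into the storage cradle, between the cheeks, standing upright and fully down on the cradle's floor. Do not tip the pack over, bang it down or push the other things on the bench about.

Things in the scene. Friction and masses are not known exactly. Their poses are not given: they have to be found in the camera images.
- pack: Battery pack: upright grey plastic block 100 x 46 x 84 mm (x, y, z), black bands near its ends, 0.3 to 0.65 kg, two black ribbed tabs on its long sides (tab_a, tab_b) and a grip block on top (pack_grip). Origin: centre of its underside; z up. A half turn makes no difference. Catches hold it in the power base (2 mm play) unless both tabs are pinched in; it then lifts straight up, and is clear after 30 mm.
- pack_grip (a point): Middle of the top grip, a grey block 26 (x) x 26 (y) x 24 mm on the middle of the pack's top (z = 84 to 108 mm); this point lies at z = 96 mm, axes as the pack.
- tab_a (a joint): How far the tab on the pack's +y side is pressed in: 0 at rest, 0.007 (7 mm) fully in, catch free beyond 5.5 mm. The tab is a plate 44 mm wide (x), at z = 46 to 84 mm of the pack, outer face at y = 32 mm at rest, 25 mm fully in (still 2 mm proud of the pack's side: just squeeze to the stop). Spring about 3 N at first, 8 N fully in; it springs back when let go.
- tab_b (a joint): The same for the opposite tab, on the pack's -y side (outer face at y = -32 mm at rest). The two tabs measure 64 mm over their faces at rest and 50 mm when pinched.
- dock_floor (a point): Power base of the dispenser, fixed: a dark steel plate 160 x 120 mm with an open-topped pocket frame 128 x 98 mm, rim 40 mm above the bench. This point: centre of the pocket's floor, 10 mm above the bench; the pack starts standing on it, axes along the base's. The rim is level with z = 30 mm of the seated pack, below the tabs.
- mat_top (a point): Rubber mat, fixed, black, 170 x 170 x 4 mm: the centre of its upper face; x and y along its sides.
- cradle_floor (a point): Storage cradle, fixed, aluminium: centre of its floor's upper face, 8 mm above the bench; z up. Upright cheeks along x on both sides, 76 mm apart inside, flared at the top, about 78 mm high; low stops 112 mm apart inside at both x ends, 18 mm high. The pack stands with its length along x, either way round, 6 mm play on every side. No room for fingers on the tabs.
- screwdriver: Bystander: screwdriver lying on the bench, 170 mm long.
- tape: Bystander: paper tape roll lying flat, 84 mm across, 24 mm high.
- syringe: Bystander: clear glue syringe lying on the bench, about 165 mm long.
- angle: Bystander: dark folded sheet-metal angle, 100 x 60 x 45 mm.
- clamp: Bystander: black spring clamp lying flat, 155 mm long.
- primer: Bystander: white bottle, 52 mm across, 110 mm high, standing.

How it is judged:
By the outcome, as a careful person would: the job done as asked, in the order asked, and still so for the second after the job is handed in, with the robot touching nothing.
It also fails if it takes over 61 s, if anything falls off the work surface, if the arm or the gripper's body presses on something with over 40 N, if the wrist force passes 120 N, or if a joint passes its speed limit or range.

### The arm

A 6-joint arm with a two-finger parallel gripper is mounted at the origin on the work surface. World frame = base frame: x ahead of the robot, y to its left, z up, the work surface at z = 0. Lengths are in mm, angles in degrees, forces in N, time in s.
With the tool pointing down it reaches from about 350 to 850 mm from the base axis. Payload 8.1 kg.
Tool frame: the origin (TCP) lies midway between the tips of the shut fingers; the grasp point (between the pads) lies 19 mm behind it; z points along the fingers, x is the direction in which the jaws open and shut, and the axes are right-handed (so a half turn about z gives the same grasp; the last joint's range is limited). The gripper opens to 85 mm and grips with 20 to 120 N. Pads are 22 mm wide; open, the fingers measure 114 mm over their backs; the gripper's body (76 mm by 85 mm) begins 54 mm behind the grasp point. The pads swing forward as they close: fully open they stand 13 mm farther back than shut.
Start: joints at [-77.773, 7.471, 85.268, -0, 87.261, -4.893], TCP at [176.644, -573.413, 231.292] pointing down, gripper open.
Joint ranges: [-169.43, 169.43], [-51.17, 129.36], [1.28, 143.12], [-76.62, 256.62], [0, 156.53], [-152.29, 152.29]. Speed limits (degrees/s): [136.94, 136.94, 159.86, 180, 180, 180].

### API

Orientations are given as [roll, pitch, yaw] about the fixed x, y, z axes, in that order (R = Rz(yaw) Ry(pitch) Rx(roll)).
In Python, from bench import monitor, cams, r gives the robot as it stands.
- The arm moves only by the tool jog_arm, never from a script. Its arguments are lists of equal length, an entry for each row: "offset": the shift along the tool's x, y, z in mm, a list of three; "delta_rot": the turn, a rotation vector about the tool's x, y, z in degrees, a list of three; "jaw": the opening in per cent of the stroke, from 0 (shut) to 100 (fully open). In form: {"offset": [[x, y, z], ...], "delta_rot": [[rx, ry, rz], ...], "jaw": [jaw, ...]}. A call has 1 to 20 rows; each row shifts and turns the pose as measured when the row begins, along the tool's axes as they then stand; what a row does not reach is not made up. A row lasts 1/10 s, in which the tool goes at most 50 mm and 8.59 degrees, less where a joint would pass 70% of its speed; a pose out of reach is approached as far as the arm can. A call is refused whole if a number of a shift passes 50 or a number of a turn 8.59, either way. A call with a gripper value outside its range is refused whole. The fingers move at their own pace and stop on an object; "newtons" is the grip in N (left out, the last holds). Time passes only in rows, so rows that do not move let the fingers close. It gives the time, the measured TCP pose, the force and the opening at its end, in the units of the state.
- monitor.sense(): the state, without advancing time (a new reading comes with each control period).
- cams.snapshot(name): name is "side" or "top" or "wrist"; returns (picture, depth): 400x640x3 uint8, red, green, blue; 400x640 float32, mm along the optical axis (not along the pixel's ray), 0 where there is no reading.
- cams.camera_model(name): a dict with "K" (3x3 intrinsics, pixels), "camera_from_world" (4x4, takes a point from world to camera coordinates). Camera axes: x right, y down, z forward; pixel columns grow to the right and rows downward; lengths in mm; the calibration is good to about 2 mm. A picture is of the moment at which its call begins: read the wrist's pose just before it. camera_model takes no time and is no camera call; for the wrist camera it gives the pose at the moment of the call.
- r.hand_in(): hands the job in, once; it reports no verdict.
The state is a dict: "time": time; "joint_pos": joint angles; "qd": joint speeds; "joint_efforts": joint torques, N m; "tool_pos": TCP position; "tcp_rot": TCP orientation; "ft_force": force on the tool from outside, world axes, zero at the start; "wrist_torque": the same for the moment, N m; "finger_gap": finger opening in mm.
Only numpy, scipy, OpenCV 4.12 (cv2) and the standard library are available. Lean on these libraries where they do the work, as an engineer would, in place of code of your own. Each camera call takes 0.05 s, during which the arm holds its last target.

## Working session

There is one attempt and no reset: what is moved stays moved. The work goes in short steps, Python scripts to look and compute and a tool call to move; the robot and the scene stay as the last step left them, time stands still between calls to the robot, and variables do not carry over. Pictures are saved under pics/ and viewed, and the job is handed in when it is done.

Besides the shell and the picture viewer there is one more tool, called after ">>>" by a JSON object that holds its "method" and its "body". jog_arm: Moves the arm, as the interface text tells. Its arguments: {"type":"object","properties":{"offset":{"type":"array","items":{"type":"array","items":{"type":"number"}}},"delta_rot":{"type":"array","items":{"type":"array","items":{"type":"number"}}},"jaw":{"type":"array","items":{"type":"number"}},"newtons":{"type":"number"}},"required":["offset","delta_rot","jaw"]}

```bash
mkdir -p pics; ls
cat > h.py <<'E'
import numpy as np,cv2
from bench import monitor,cams,r
def snap(n,f):
    s=monitor.sense(); m=cams.camera_model(n)
    p,d=cams.snapshot(n); cv2.imwrite('pics/'+f+'.png',p[:,:,::-1]); np.savez('pics/'+f+'.npz',p=p,d=d,K=m['K'],T=m['camera_from_world'])
    return p,d,np.array(m['K']),np.array(m['camera_from_world'])
def world(d,K,T):
    v,u=np.mgrid[:d.shape[0],:d.shape[1]]
    P=np.stack([(u-K[0,2])/K[0,0]*d,(v-K[1,2])/K[1,1]*d,d],-1)
    Ti=np.linalg.inv(T); return P@Ti[:3,:3].T+Ti[:3,3]
E
python3 - <<'E'
from h import *
for n in ('top','side','wrist'):
    p,d,K,T=snap(n,n+'0'); print(n,K.tolist(),np.round(np.linalg.inv(T),3).tolist(),(d>0).mean())
print(monitor.sense())
E
```

```text
pics
top [[384.61871903811704, 0.0, 312.9504023432317], [0.0, 384.61871903811704, 198.12682194054474], [0.0, 0.0, 1.0]] [[-0.014, -0.983, 0.182, 411.519], [-1.0, 0.013, -0.005, 11.71], [0.003, -0.182, -0.983, 1093.92], [0.0, 0.0, 0.0, 1.0]] 0.9960625
side [[385.9692519266755, 0.0, 315.23356357435455], [0.0, 385.9692519266755, 199.43960637861375], [0.0, 0.0, 1.0]] [[0.994, -0.067, 0.091, 518.586], [-0.113, -0.625, 0.773, -833.468], [0.005, -0.778, -0.628, 767.424], [0.0, 0.0, 0.0, 1.0]] 0.99583984375
wrist [[359.5557098320768, 0.0, 313.7148024119859], [0.0, 359.5557098320768, 202.9611594691527], [0.0, 0.0, 1.0]] [[0.293, -0.913, -0.283, 248.884], [-0.956, -0.281, -0.086, -550.187], [-0.001, 0.296, -0.955, 372.58], [0.0, 0.0, 0.0, 1.0]] 0.996015625
{'time': 0.15, 'joint_pos': array([-7.77747026e+01,  7.50403778e+00,  8.53154675e+01,  9.87064896e-04,
        8.72593787e+01, -4.89525540e+00]), 'qd': array([-0.0505008 , -0.0918121 , -0.22114601, -0.06187693,  0.02254528,
        0.02048069]), 'joint_efforts': array([ 1.14654842e-03, -5.70064902e+01, -5.01156592e+01, -1.30576886e-04,
        9.81217367e-03,  1.94646202e-05]), 'tool_pos': array([ 176.54843499, -573.00993325,  230.49218742]), 'tcp_rot': array([-1.79992286e+02,  7.85121160e-02, -7.28794898e+01]), 'ft_force': array([ 0.61982146, -0.23289017,  0.38774584]), 'wrist_torque': array([-0.01046348, -0.01137907,  0.02024464]), 'finger_gap': 85.44394359834078}
```

View pics/top0.png

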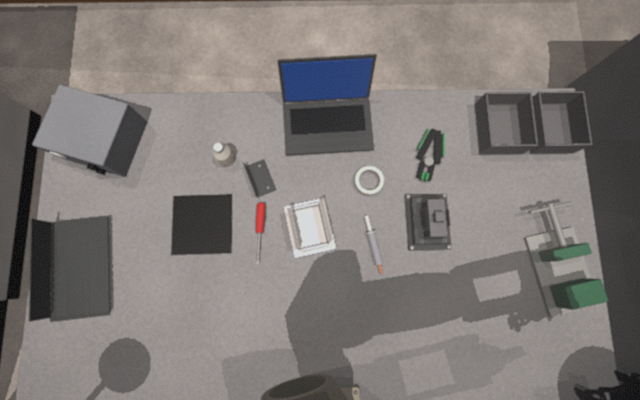

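View pics/side0.png

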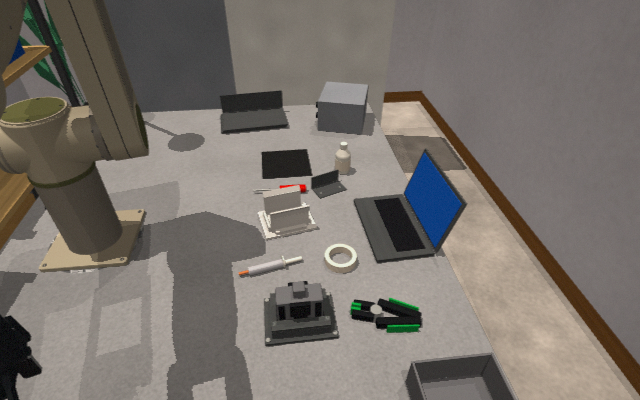

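Top view: pack in base at about (430,221), cradle at (310,227), mat at (202,224). Side view: pack at (300,300), cradle at (287,212).

Run:
```python
from h import *
z=np.load('pics/top0.npz');p,d,K,T=[z[k] for k in 'pdKT'];W=world(d,K,T)
def rep(name,m,sub):
    P=W[m]; P=P[:,:2]; 
    if len(P)<5: print(name,len(P));return
    rc=cv2.minAreaRect(P.astype(np.float32)); print(name,len(P),'mean',P.mean(0).round(1),'rect',np.round(rc[0],1),np.round(rc[1],1),round(rc[2],1), 'z',np.median(W[m][:,2]).round(1))
def box(u0,u1,v0,v1):
    m=np.zeros(d.shape,bool);m[v0:v1,u0:u1]=1;return m
b=box(400,458,188,255)
Z=W[...,2]
g=p.astype(int).max(2)
for a,c in ((4,14),(34,46),(85,100),(110,125)): rep('dock %d-%d'%(a,c),b&(Z>a)&(Z<c)&((g<110) if a==4 else True),0)
m=box(165,240,188,260)&(g<45); rep('mat',m,0)
b=box(275,345,188,265)
for a,c in ((4,12),(18,35),(60,76),(76,100)): rep('cr %d-%d'%(a,c),b&(Z>a)&(Z<c),0)
for n,(u0,u1,v0,v1) in dict(all=(160,460,100,280)).items():
    print(np.percentile(Z[v0:v1,u0:u1],[1,5,50,95,99]))
big=[cv2.resize(p[180:270,280:345][:,:,::-1],None,fx=6,fy=6,interpolation=2),cv2.resize(p[180:270,398:463][:,:,::-1],None,fx=6,fy=6,interpolation=2)]
cv2.imwrite('pics/z1.png',np.hstack(big))
```

```text
dock 4-14 501 mean [ 533.2 -297.1] rect [ 541.5 -317. ] [159.7 119.7] 0.5 z 10.1
dock 34-46 696 mean [ 532.7 -301.3] rect [ 540.6 -317. ] [128.9  98.8] 0.6 z 40.1
dock 85-100 677 mean [ 539.4 -314.5] rect [ 540.6 -317.6] [99.8 67. ] 2.2 z 93.9
dock 110-125 108 mean [ 539.7 -315.6] rect [ 539.7 -316.5] [25.8 24.3] 87.1 z 117.7
mat 0
cr 4-12 1528 mean [524.3  17.6] rect [534.3  17.8] [199.1 216.3] 88.8 z 7.9
cr 18-35 167 mean [530.7  23.5] rect [529.  19.] [124.9 113.5] 12.1 z 25.6
cr 60-76 102 mean [526.1  12.2] rect [529.1  18.6] [109.8  84.9] 12.5 z 73.8
cr 76-100 356 mean [529.1  19.2] rect [528.6  19. ] [109.3 103.3] 11.6 z 83.6
[-4.54561241 -3.05968076  1.03139722 37.41359609 95.77494084]
```

View pics/z1.png

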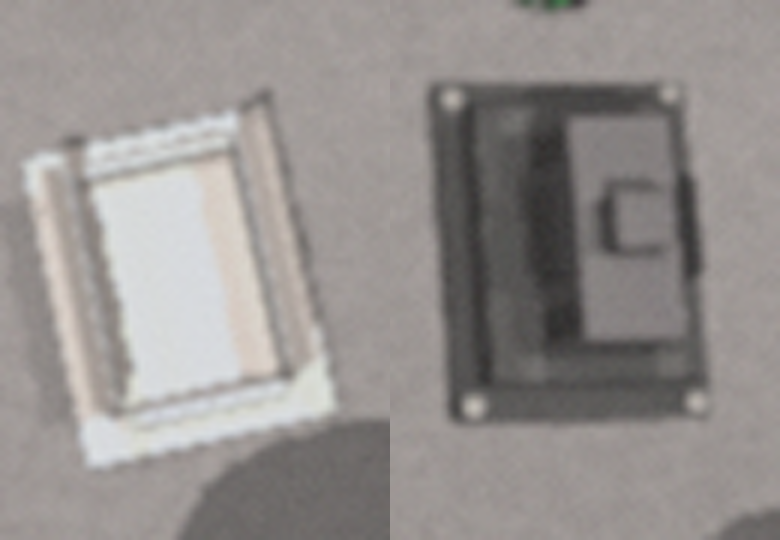

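Run:
```python
from h import *
z=np.load('pics/top0.npz');p,d,K,T=[z[k] for k in 'pdKT'];W=world(d,K,T);Z=W[...,2]
print(p[224,202],p[224,150],p[224,245],W[224,202])
g=p.astype(int).max(2)
m=np.zeros(d.shape,np.uint8);m[180:265,160:245]=(g[180:265,160:245]<60)
c=max(cv2.findContours(m,0,1)[0],key=cv2.contourArea)[:,0]
Ti=np.linalg.inv(T)
def ray(uv,zz):
    D=np.c_[(uv[:,0]-K[0,2])/K[0,0],(uv[:,1]-K[1,2])/K[1,1],np.ones(len(uv))]@Ti[:3,:3].T
    return Ti[:3,3]+D*((zz-Ti[2,3])/D[:,2])[:,None]
print('mat',cv2.minAreaRect(ray(c,4)[:,:2].astype(np.float32)))
# bystander heights near path
for n,(u0,u1,v0,v1) in dict(primer=(205,240,138,170),angle=(245,278,158,198),scr=(252,270,200,265),cradle=(280,340,190,262),tape=(352,388,163,198),syr=(360,386,212,275),clamp=(412,448,125,183)).items():
    zz=W[v0:v1,u0:u1].reshape(-1,3); h=zz[zz[:,2]>12]
    print(n,zz[:,2].max().round(),h[:,:2].min(0).round() if len(h) else '',h[:,:2].max(0).round() if len(h) else '')
# yaw via line fits: pack top plane edges, cheek tops
zz=(Z>88)&(Z<100);zz[:188]=0;zz[255:]=0;zz[:,:398]=0;zz[:,463:]=0
cc=zz.astype(np.uint8);n,l,st,_=cv2.connectedComponentsWithStats(cc);print(st)
for nm,(u0,u1) in dict(left=(280,310),right=(310,345)).items():
    mm=(Z>70)&(Z<100);mm[:188]=0;mm[262:]=0;mm[:,:u0]=0;mm[:,u1:]=0
    P=W[mm][:,:2];v=cv2.fitLine(P.astype(np.float32),2,0,.01,.01).ravel();print(nm,len(P),P.mean(0),np.degrees(np.arctan2(v[1],v[0])))
mm=(Z>34)&(Z<46);mm[:188]=0;mm[255:]=0;mm[:,:398]=0;mm[:,425:]=0
P=W[mm][:,:2];v=cv2.fitLine(P.astype(np.float32),2,0,.01,.01).ravel();print(len(P),np.degrees(np.arctan2(v[1],v[0])))
```

```text
[57 56 51] [158 154 149] [159 152 150] [542.2023188  322.34165636   4.78316166]
mat ((543.3897705078125, 323.71624755859375), (161.9900360107422, 162.2581329345703), 0.9425519108772278)
primer 1094.0 [412.  12.] [760. 284.]
angle 1094.0 [412.  12.] [703. 200.]
scr 1094.0 [412.  12.] [598. 170.]
cradle 1094.0 [412. -46.] [609.  83.]
tape 1094.0 [ 412. -195.] [702.  12.]
syr 1094.0 [ 399. -180.] [557.  12.]
clamp 1094.0 [ 412. -378.] [813.  12.]
[[     0      0    640    400 255337]
 [   423    199     27     39    663]]
left 218 [519.14619705  62.76924326] 11.848978
right 226 [536.97747615 -24.99139329] 11.685256
461 -0.59362835
```

>>> {"method": "jog_arm", "body": {"offset": [[0, 0, 0], [0, 0, 0], [-20, -30, 0], [-25, -37, 0], [-25, -37, 0], [-25, -37, 0], [-25, -37, 0], [-25, -37, 0], [-25, -37, 0], [-25, -37, 0], [-25, -37, 0], [-25, -37, 0], [0, 0, 0], [0, 0, 0]], "delta_rot": [[0, 0, 8.05], [0, 0, 8.05], [0, 0, 0], [0, 0, 0], [0, 0, 0], [0, 0, 0], [0, 0, 0], [0, 0, 0], [0, 0, 0], [0, 0, 0], [0, 0, 0], [0, 0, 0], [0, 0, 0], [0, 0, 0]], "jaw": [100, 100, 100, 100, 100, 100, 100, 100, 100, 100, 100, 100, 100, 100]}}

```text
time: 1.55
tool_pos: [549.4, -313.9, 224.2]
tcp_rot: [179.7, 0.5, -89.9]
ft_force: [-0.2, -0.5, 0.6]
finger_gap: 85.5
```

Run:
```python
from h import *
p,d,K,T=snap('wrist','w1')
s=monitor.sense();print(s['tool_pos'],s['tcp_rot'])
W=world(d,K,T);Z=W[...,2]
for a,c in ((4,14),(34,46),(90,98),(112,124)):
    m=(Z>a)&(Z<c)&(abs(W[...,0]-541)<90)&(abs(W[...,1]+317)<70)
    P=W[m][:,:2].astype(np.float32)
    print(a,len(P),cv2.minAreaRect(P),P.mean(0),np.median(W[m][:,2]))
```

```text
[ 549.21649677 -313.91747279  224.16319855] [179.70798359   0.51059312 -89.90553469]
4 3991 ((543.3373413085938, -317.265625), (159.73031616210938, 120.41438293457031), 0.6748982667922974) [ 580.49976 -316.02832] 9.479805632097452
34 5770 ((543.1560668945312, -317.25457763671875), (128.29849243164062, 98.26009368896484), 0.6957129240036011) [ 560.1233  -316.79776] 39.503569741230024
90 6717 ((543.879150390625, -317.1575927734375), (99.13008880615234, 64.04783630371094), 0.6132463216781616) [ 547.84735 -317.09454] 93.4177719686005
112 1196 ((543.8929443359375, -317.2816162109375), (25.34366226196289, 25.940532684326172), 0.03199073299765587) [ 544.5241  -317.14563] 117.24705177259966
```

View pics/w1.png

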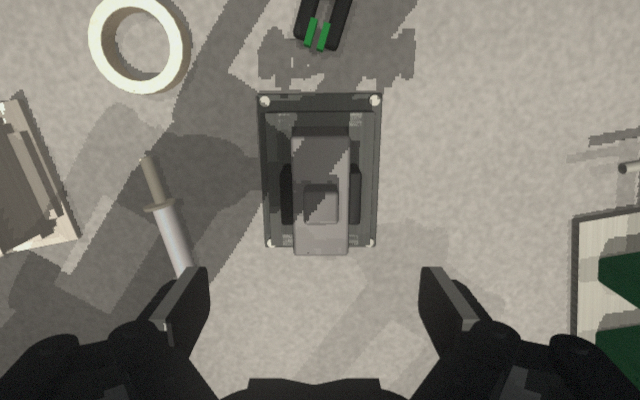

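Wrist view: pack seen from above with grip at (320,203), tabs at (287,195) and (355,195). Pack centre is about (543,-317), yaw 0.65°.

```bash
cat > g.py <<'E'
import sys
from h import *
from scipy.spatial.transform import Rotation as R
x,y,z,yaw=map(float,sys.argv[1:5])
s=monitor.sense();A=R.from_euler('xyz',s['tcp_rot'],degrees=True);B=R.from_euler('xyz',[180,0,yaw],degrees=True)
dp=np.array([x,y,z])-s['tool_pos']
print('t',s['time'],s['tool_pos'].round(1),s['tcp_rot'].round(2),s['finger_gap'].round(1),s['ft_force'].round(1))
print('tool off cur',A.inv().apply(dp).round(1),'off after rot',B.inv().apply(dp).round(1),'rot',(A.inv()*B).as_rotvec(degrees=True).round(2))
E
python3 g.py 543 -317.2 110 -89.4
```

```text
Traceback (most recent call last):
  File "g.py", line 7, in <module>
    print('t',s['time'],s['tool_pos'].round(1),s['tcp_rot'].round(2),s['finger_gap'].round(1),s['ft_force'].round(1))
                                                                     ^^^^^^^^^^^^^^^^^^^^^
AttributeError: 'float' object has no attribute 'round'
```

```bash
sed -i "s/s\['finger_gap'\].round(1)/round(s['finger_gap'],1)/" g.py
python3 g.py 543 -317.2 120 -89.4
```

```text
t 1.6 [ 549.2 -313.9  224.2] [179.71   0.51 -89.91] 85.3 [-0.3  0.2 -1.1]
tool off cur [  4.2   5.7 104.2] off after rot [  3.2   6.3 104.2] rot [ 0.29  0.51 -0.5 ]
```

>>> {"method": "jog_arm", "body": {"offset": [[3.2, 6.3, 0], [0, 0, 0], [0, 0, 20], [0, 0, 30], [0, 0, 30], [0, 0, 24], [0, 0, 0], [0, 0, 0]], "delta_rot": [[0.3, 0.5, -0.5], [0, 0, 0], [0, 0, 0], [0, 0, 0], [0, 0, 0], [0, 0, 0], [0, 0, 0], [0, 0, 0]], "jaw": [100, 100, 100, 100, 100, 100, 100, 100]}}

```text
time: 2.4
tool_pos: [536.3, -326.0, 120.8]
tcp_rot: [-179.8, -0.3, -90.1]
ft_force: [0.6, -0.2, 0.8]
finger_gap: 85.5
```

```bash
python3 g.py 543 -317.2 57 -89.4
```

```text
t 2.4 [ 536.3 -326.   120.8] [-179.76   -0.3   -90.08] 85.5 [ 0.6 -0.2  0.8]
tool off cur [-9.1 -6.5 63.7] off after rot [-8.7 -6.8 63.8] rot [-0.24 -0.3  -0.68]
```

>>> {"method": "jog_arm", "body": {"offset": [[-8.7, -6.8, 0], [0, 0, 0], [0, 0, 0], [0, 0, 0]], "delta_rot": [[-0.2, -0.3, -0.7], [0, 0, 0], [0, 0, 0], [0, 0, 0]], "jaw": [100, 100, 100, 100]}}

```text
time: 2.8
tool_pos: [545.6, -318.8, 126.6]
tcp_rot: [-179.6, -0.2, -89.4]
ft_force: [-0.0, 0.6, 0.2]
finger_gap: 85.4
```

```bash
python3 g.py 543 -317.2 57 -89.4
```

```text
t 2.8 [ 545.6 -318.8  126.6] [-179.63   -0.22  -89.37] 85.4 [-0.   0.6  0.2]
tool off cur [-1.9  3.1 69.6] off after rot [-1.6  2.6 69.6] rot [-0.37 -0.22  0.03]
```

>>> {"method": "jog_arm", "body": {"offset": [[-1.6, 2.6, 10], [0, 0, 10], [0, 0, 10], [0, 0, 0], [0, 0, 0], [0, 0, 0]], "delta_rot": [[-0.4, -0.2, 0], [0, 0, 0], [0, 0, 0], [0, 0, 0], [0, 0, 0], [0, 0, 0]], "jaw": [100, 100, 100, 100, 100, 100]}}

```text
time: 3.4
tool_pos: [542.5, -316.8, 93.3]
tcp_rot: [179.9, 0.0, -89.4]
ft_force: [-0.6, 1.0, 0.1]
finger_gap: 85.4
```

```bash
python3 g.py 543 -317.2 57 -89.4; python3 g.py 543 -317.2 57 -89.4
```

```text
t 3.4 [ 542.5 -316.8   93.3] [ 1.7988e+02  2.0000e-02 -8.9350e+01] 85.4 [-0.6  1.   0.1]
tool off cur [ 0.4 -0.6 36.3] off after rot [ 0.4 -0.5 36.3] rot [0.12 0.02 0.05]
t 3.4 [ 542.5 -316.8   93.3] [ 1.7988e+02  2.0000e-02 -8.9350e+01] 85.4 [-0.6  1.   0.1]
tool off cur [ 0.4 -0.6 36.3] off after rot [ 0.4 -0.5 36.3] rot [0.12 0.02 0.05]
```

>>> {"method": "jog_arm", "body": {"offset": [[0.4, -0.5, 8], [0, 0, 8], [0, 0, 8], [0, 0, 8], [0, 0, 4], [0, 0, 0], [0, 0, 0]], "delta_rot": [[0, 0, 0], [0, 0, 0], [0, 0, 0], [0, 0, 0], [0, 0, 0], [0, 0, 0], [0, 0, 0]], "jaw": [100, 100, 100, 100, 100, 100, 100]}}

```text
time: 4.1
tool_pos: [542.9, -317.2, 53.9]
tcp_rot: [179.9, 0.0, -89.4]
ft_force: [-0.2, -0.4, -0.1]
finger_gap: 85.5
```

```bash
python3 g.py 543 -317.2 57 -89.4; python3 -c "
from h import *
snap('wrist','w2');snap('side','s2')"
```

```text
t 4.1 [ 542.9 -317.2   53.9] [ 1.7988e+02  3.0000e-02 -8.9370e+01] 85.5 [-0.2 -0.4 -0.1]
tool off cur [-0.  -0.1 -3.1] off after rot [-0.  -0.1 -3.1] rot [0.12 0.03 0.03]
```

View pics/w2.png

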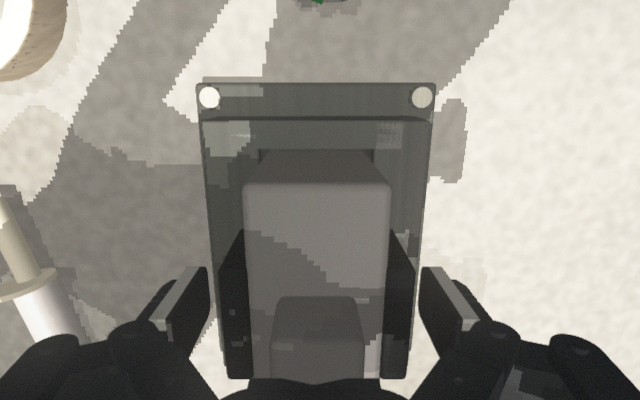

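View pics/s2.png

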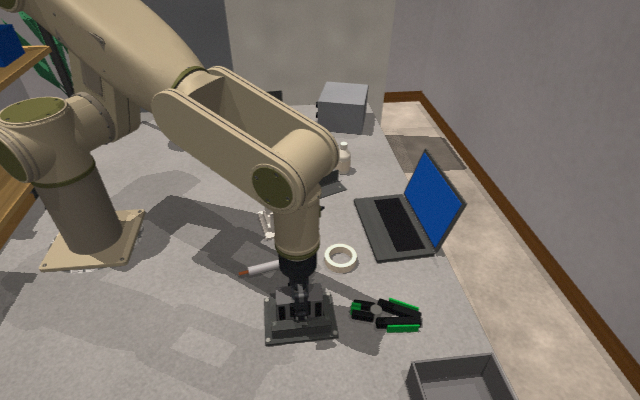

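The pads stand either side of the tabs (pad faces near columns 207 and 422, pack centred near 317). Next I raise 2 mm and squeeze.

>>> {"method": "jog_arm", "body": {"offset": [[0, 0, -2], [0, 0, 0], [0, 0, 0], [0, 0, 0], [0, 0, 0], [0, 0, 0], [0, 0, 0], [0, 0, 0], [0, 0, 0], [0, 0, 0]], "delta_rot": [[0, 0, 0], [0, 0, 0], [0, 0, 0], [0, 0, 0], [0, 0, 0], [0, 0, 0], [0, 0, 0], [0, 0, 0], [0, 0, 0], [0, 0, 0]], "jaw": [80, 70, 62, 56, 50, 45, 45, 45, 45, 45], "newtons": 50}}

```text
time: 5.2
tool_pos: [544.7, -318.5, 60.1]
tcp_rot: [-179.9, -0.1, -89.4]
ft_force: [0.1, 0.8, 2.0]
finger_gap: 45.6
```

```bash
python3 g.py 543 -317.2 57 -89.4
```

```text
t 5.2 [ 544.7 -318.5   60.1] [-1.7988e+02 -1.5000e-01 -8.9360e+01] 45.6 [0.1 0.8 2. ]
tool off cur [-1.4  1.7  3.1] off after rot [-1.4  1.7  3.1] rot [-0.12 -0.15  0.04]
```

```bash
python3 -c "
from h import *
snap('wrist','w3')
p,d,K,T=snap('side','s3');cv2.imwrite('pics/s3z.png',cv2.resize(p[225:355,230:370][:,:,::-1],None,fx=4,fy=4,interpolation=2))"; python3 g.py 543 -317.2 57 -89.4
```

```text
t 5.3 [ 544.7 -318.5   60.1] [-1.7988e+02 -1.5000e-01 -8.9360e+01] 45.7 [-0.2  1.1  2.2]
tool off cur [-1.4  1.7  3.1] off after rot [-1.4  1.7  3.1] rot [-0.12 -0.15  0.04]
```

View pics/w3.png

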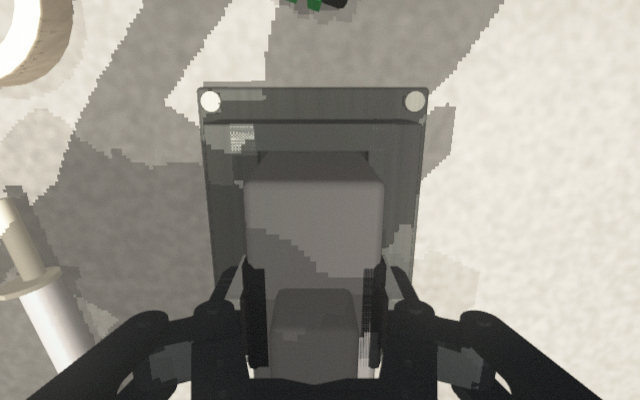

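View pics/s3z.png

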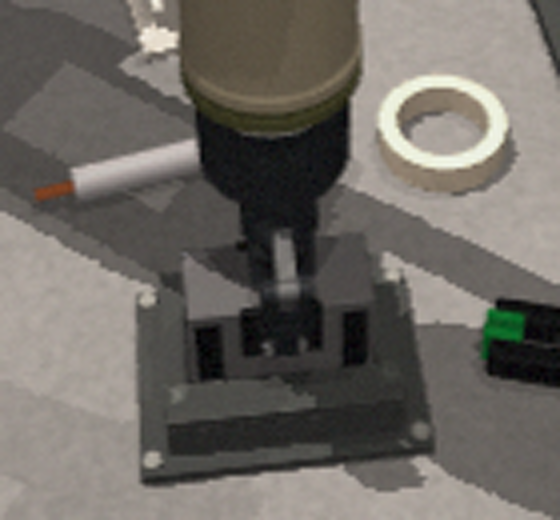

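Both tabs look pressed in by the pads. Lifting gently.

>>> {"method": "jog_arm", "body": {"offset": [[0, 0, -3], [0, 0, -4], [0, 0, -5], [0, 0, -5], [0, 0, -5], [0, 0, -5], [0, 0, 0]], "delta_rot": [[0, 0, 0], [0, 0, 0], [0, 0, 0], [0, 0, 0], [0, 0, 0], [0, 0, 0], [0, 0, 0]], "jaw": [45, 45, 45, 45, 45, 45, 45]}}

```text
time: 6.0
tool_pos: [542.5, -316.8, 85.2]
tcp_rot: [179.8, 0.1, -89.4]
ft_force: [-0.0, -0.4, -5.7]
finger_gap: 45.6
```

```bash
python3 -c "
from h import *
p,d,K,T=snap('side','s4');cv2.imwrite('pics/s4z.png',cv2.resize(p[205:355,230:370][:,:,::-1],None,fx=4,fy=4,interpolation=2))"; python3 g.py 543 -317.2 57 -89.4
```

```text
t 6.05 [ 542.3 -316.6   84.7] [ 1.7981e+02  9.0000e-02 -8.9360e+01] 45.2 [ 0.5  0.4 -5.5]
tool off cur [ 0.6 -0.8 27.7] off after rot [ 0.6 -0.7 27.7] rot [0.19 0.09 0.04]
```

View pics/s4z.png

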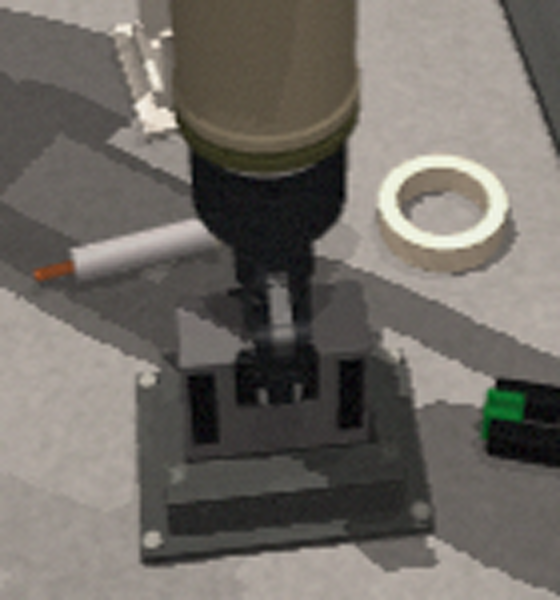

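Pack is rising out of the pocket, tabs still pinched. Weight reads about 5.6 N.

>>> {"method": "jog_arm", "body": {"offset": [[0, 0, -8], [0, 0, -12], [0, 0, -15], [0, 0, -15], [0, 0, -15], [0, 0, -15], [0, 0, -15], [0, 0, -10], [0, 0, 0], [0, 0, 0]], "delta_rot": [[0, 0, 0], [0, 0, 0], [0, 0, 0], [0, 0, 0], [0, 0, 0], [0, 0, 0], [0, 0, 0], [0, 0, 0], [0, 0, 0], [0, 0, 0]], "jaw": [45, 45, 45, 45, 45, 45, 45, 45, 45, 45]}}

```text
time: 7.05
tool_pos: [543.3, -317.3, 202.2]
tcp_rot: [180.0, -0.0, -89.4]
ft_force: [-0.4, 0.3, -6.1]
finger_gap: 45.3
```

```bash
python3 g.py 543 323 190 -89.4
```

```text
t 7.05 [ 543.3 -317.3  202.2] [ 1.7998e+02 -4.0000e-02 -8.9360e+01] 45.3 [-0.4  0.3 -6.1]
tool off cur [-640.2   -6.9   11.8] off after rot [-640.2   -6.4   12.2] rot [ 0.02 -0.04  0.04]
```

>>> {"method": "jog_arm", "body": {"offset": [[-8, 0, 0], [-16, 0, 0], [-24, 0, 0], [-30, 0, 0], [-30, 0, 0], [-30, 0, 0], [-30, 0, 0], [-30, 0, 0], [-30, 0, 0], [-30, 0, 0], [-24, 0, 0], [-16, 0, 0], [-8, 0, 0], [0, 0, 0]], "delta_rot": [[0, 0, 0], [0, 0, 0], [0, 0, 0], [0, 0, 0], [0, 0, 0], [0, 0, 0], [0, 0, 0], [0, 0, 0], [0, 0, 0], [0, 0, 0], [0, 0, 0], [0, 0, 0], [0, 0, 0], [0, 0, 0]], "jaw": [45, 45, 45, 45, 45, 45, 45, 45, 45, 45, 45, 45, 45, 45]}}

```text
time: 8.45
tool_pos: [527.5, 17.4, 189.6]
tcp_rot: [178.8, 0.6, -89.1]
ft_force: [-1.0, -0.9, -5.8]
finger_gap: 45.7
```

```bash
python3 g.py 543 323 190 -89.4
```

```text
t 8.45 [527.5  17.4 189.6] [178.82   0.63 -89.07] 45.7 [-1.  -0.9 -5.8]
tool off cur [-305.2  -20.5    2.6] off after rot [-305.4  -18.7   -0.4] rot [1.18 0.63 0.34]
```

>>> {"method": "jog_arm", "body": {"offset": [[-8, -1, 0], [-16, -2, 0], [-24, -3, 0], [-30, -3, -1], [-30, -3, -1], [-30, -3, -1], [-30, -3, -1], [-30, -2, -1], [-30, -2, -1], [-24, -2, -1], [-16, -2, -1], [-8, 0, 0], [0, 0, 0], [0, 0, 0]], "delta_rot": [[0.6, 0.3, 0.3], [0.6, 0.3, 0], [0, 0, 0], [0, 0, 0], [0, 0, 0], [0, 0, 0], [0, 0, 0], [0, 0, 0], [0, 0, 0], [0, 0, 0], [0, 0, 0], [0, 0, 0], [0, 0, 0], [0, 0, 0]], "jaw": [45, 45, 45, 45, 45, 45, 45, 45, 45, 45, 45, 45, 45, 45]}}

```text
time: 9.85
tool_pos: [553.9, 297.1, 194.0]
tcp_rot: [-179.8, -0.3, -90.5]
ft_force: [0.6, 0.1, -6.2]
finger_gap: 45.4
```

```bash
python3 g.py 543 323 100 -89.4; python3 -c "
from h import *
snap('top','t5')
p,d,K,T=snap('side','s5');cv2.imwrite('pics/s5z.png',cv2.resize(p[50:230,200:380][:,:,::-1],None,fx=3,fy=3,interpolation=2))"
```

```text
t 9.85 [553.9 297.1 194. ] [-179.83   -0.29  -90.45] 45.4 [ 0.6  0.1 -6.2]
tool off cur [-26.2  11.4  93.8] off after rot [-26.   10.6  94. ] rot [-0.17 -0.29 -1.05]
```

View pics/s5z.png

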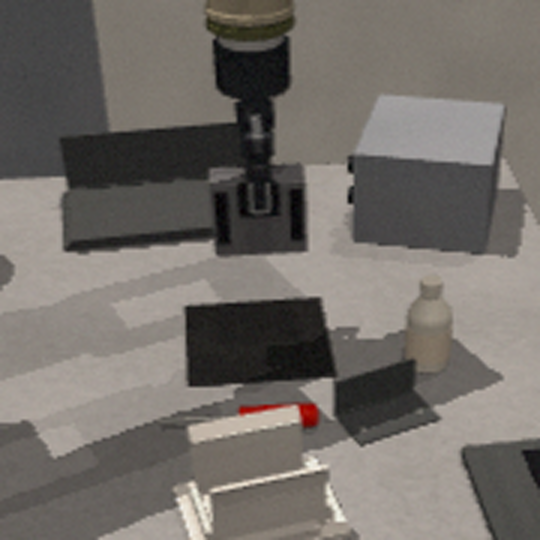

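The side view shows the pack held upright over the mat, which lies at about (258,340) in the crop.

>>> {"method": "jog_arm", "body": {"offset": [[-10, 4, 0], [-10, 4, 0], [-6, 2.5, 8], [0, 0, 14], [0, 0, 14], [0, 0, 14], [0, 0, 14], [0, 0, 10], [0, 0, 5], [0, 0, 0], [0, 0, 0]], "delta_rot": [[-0.2, -0.3, -1], [0, 0, 0], [0, 0, 0], [0, 0, 0], [0, 0, 0], [0, 0, 0], [0, 0, 0], [0, 0, 0], [0, 0, 0], [0, 0, 0], [0, 0, 0]], "jaw": [45, 45, 45, 45, 45, 45, 45, 45, 45, 45, 45]}}

```text
time: 11.05
tool_pos: [540.9, 321.9, 104.9]
tcp_rot: [179.7, -0.1, -89.6]
ft_force: [-0.2, -0.2, -5.6]
finger_gap: 45.5
```

```bash
python3 g.py 543 323 54 -89.4
```

```text
t 11.05 [540.9 321.9 104.9] [ 1.7971e+02 -1.1000e-01 -8.9550e+01] 45.5 [-0.2 -0.2 -5.6]
tool off cur [-1.2 -2.3 50.8] off after rot [-1.1 -2.1 50.9] rot [ 0.29 -0.11 -0.15]
```

>>> {"method": "jog_arm", "body": {"offset": [[-1, -2, 6], [0, 0, 8], [0, 0, 8], [0, 0, 7], [0, 0, 4], [0, 0, 2], [0, 0, 0], [0, 0, 0], [0, 0, 0]], "delta_rot": [[0.3, -0.1, -0.1], [0, 0, 0], [0, 0, 0], [0, 0, 0], [0, 0, 0], [0, 0, 0], [0, 0, 0], [0, 0, 0], [0, 0, 0]], "jaw": [45, 45, 45, 45, 45, 45, 45, 45, 45]}}

```text
time: 11.95
tool_pos: [544.6, 323.7, 69.0]
tcp_rot: [-179.8, 0.1, -89.4]
ft_force: [-0.1, -0.3, -5.5]
finger_gap: 44.9
```

```bash
python3 g.py 543 323 54 -89.4
```

```text
t 11.95 [544.6 323.7  69. ] [-1.7977e+02  9.0000e-02 -8.9450e+01] 44.9 [-0.1 -0.3 -5.5]
tool off cur [ 0.7  1.7 15. ] off after rot [ 0.7  1.7 15. ] rot [-0.23  0.09 -0.05]
```

Now slow lowering until the force shows contact.

>>> {"method": "jog_arm", "body": {"offset": [[0, 0, 2], [0, 0, 2], [0, 0, 2], [0, 0, 2], [0, 0, 2], [0, 0, 1]], "delta_rot": [[-0.2, 0.1, 0], [0, 0, 0], [0, 0, 0], [0, 0, 0], [0, 0, 0], [0, 0, 0]], "jaw": [45, 45, 45, 45, 45, 45]}}

```text
time: 12.55
tool_pos: [545.4, 324.0, 58.2]
tcp_rot: [-179.9, 0.0, -89.5]
ft_force: [0.6, -1.2, -6.1]
finger_gap: 45.3
```

```bash
python3 g.py 543 323 54 -89.4
```

```text
t 12.55 [545.4 324.   58.2] [-1.7989e+02  3.0000e-02 -8.9450e+01] 45.3 [ 0.6 -1.2 -6.1]
tool off cur [1.  2.4 4.1] off after rot [1.  2.4 4.2] rot [-0.11  0.03 -0.05]
```

>>> {"method": "jog_arm", "body": {"offset": [[0, 0, 1], [0, 0, 1], [0, 0, 1], [0, 0, 0.5]], "delta_rot": [[0, 0, 0], [0, 0, 0], [0, 0, 0], [0, 0, 0]], "jaw": [45, 45, 45, 45]}}

```text
time: 12.95
tool_pos: [545.3, 324.0, 54.2]
tcp_rot: [-179.9, 0.0, -89.4]
ft_force: [-0.3, -0.3, -3.4]
finger_gap: 45.7
```

```bash
python3 g.py 543 323 54 -89.4
```

```text
t 12.95 [545.3 324.   54.2] [-1.799e+02  2.000e-02 -8.945e+01] 45.7 [-0.3 -0.3 -3.4]
tool off cur [1.  2.3 0.2] off after rot [1.  2.3 0.2] rot [-0.1   0.02 -0.05]
```

>>> {"method": "jog_arm", "body": {"offset": [[0, 0, 0.6], [0, 0, 0.4], [0, 0, 0]], "delta_rot": [[0, 0, 0], [0, 0, 0], [0, 0, 0]], "jaw": [45, 45, 45]}}

```text
time: 13.25
tool_pos: [545.5, 324.2, 54.3]
tcp_rot: [-179.9, 0.0, -89.4]
ft_force: [-0.9, 0.8, -4.8]
finger_gap: 45.7
```

>>> {"method": "jog_arm", "body": {"offset": [[0, 0, 1], [0, 0, 1]], "delta_rot": [[0, 0, 0], [0, 0, 0]], "jaw": [45, 45]}}

```text
time: 13.45
tool_pos: [545.9, 324.4, 54.1]
tcp_rot: [-179.8, 0.0, -89.4]
ft_force: [-5.3, -2.0, 5.6]
finger_gap: 45.4
```

Contact with the mat. Opening gradually.

>>> {"method": "jog_arm", "body": {"offset": [[0, 0, -0.5], [0, 0, 0], [0, 0, 0], [0, 0, 0], [0, 0, 0], [0, 0, 0], [0, 0, 0]], "delta_rot": [[0, 0, 0], [0, 0, 0], [0, 0, 0], [0, 0, 0], [0, 0, 0], [0, 0, 0], [0, 0, 0]], "jaw": [56, 62, 70, 80, 90, 100, 100]}}

```text
time: 14.15
tool_pos: [548.1, 325.4, 56.3]
tcp_rot: [-179.6, 0.2, -89.4]
ft_force: [0.0, 0.3, 0.7]
finger_gap: 85.1
```

```bash
python3 g.py 543 323 160 -89.4; python3 -c "
from h import *
snap('wrist','w6')
p,d,K,T=snap('side','s6');cv2.imwrite('pics/s6z.png',cv2.resize(p[50:230,200:380][:,:,::-1],None,fx=3,fy=3,interpolation=2))"
```

```text
t 14.15 [548.1 325.4  56.3] [-179.56    0.18  -89.44] 85.1 [0.  0.3 0.7]
tool off cur [   2.     4.3 -103.7] off after rot [   2.4    5.1 -103.7] rot [-0.44  0.18 -0.04]
```

View pics/w6.png

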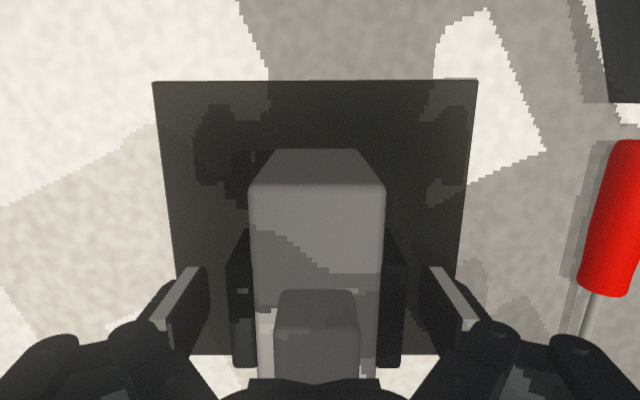

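View pics/s6z.png

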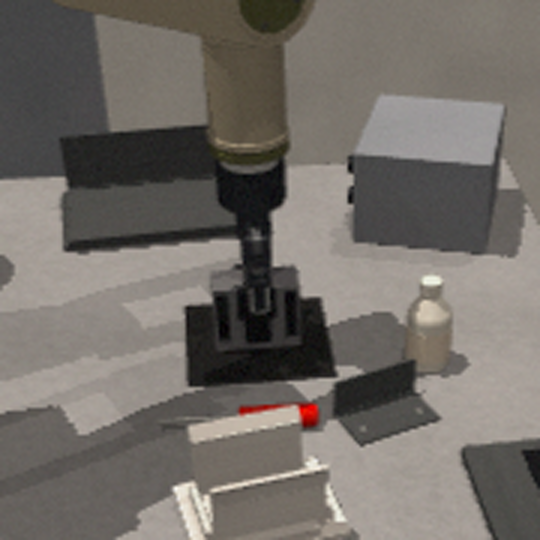

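The pack stands on the mat and is released; the tabs have sprung out and lie inside the open pads. Backing up.

>>> {"method": "jog_arm", "body": {"offset": [[0, 0, -6], [0, 0, -12], [0, 0, -18], [0, 0, -20], [0, 0, -20], [0, 0, -20], [0, 0, -10], [0, 0, 0], [0, 0, 0]], "delta_rot": [[0, 0, 0], [0, 0, 0], [0, 0, 0], [0, 0, 0], [0, 0, 0], [0, 0, 0], [0, 0, 0], [0, 0, 0], [0, 0, 0]], "jaw": [100, 100, 100, 100, 100, 100, 100, 100, 100]}}

```text
time: 15.15
tool_pos: [547.9, 325.4, 172.8]
tcp_rot: [-179.4, 0.3, -89.4]
ft_force: [1.1, -0.6, -0.6]
finger_gap: 85.2
```

```bash
cat > m.py <<'E'
from h import *
import sys
s=monitor.sense();print(s['tool_pos'].round(1),s['tcp_rot'].round(2))
x,y,h=map(float,sys.argv[1:4]); f=sys.argv[4]
p,d,K,T=snap('wrist',f);W=world(d,K,T);Z=W[...,2]
for a,c in ((h+78,h+88),(h+102,h+114)):
    m=(Z>a)&(Z<c)&(abs(W[...,0]-x)<80)&(abs(W[...,1]-y)<45)
    P=W[m][:,:2].astype(np.float32)
    print(a,len(P),cv2.minAreaRect(P),np.median(W[m][:,2]))
E
python3 m.py 546 324 4 w7
```

```text
[547.9 325.4 172.8] [-179.36    0.28  -89.44]
82.0 9354 ((545.6944580078125, 325.4146423339844), (99.88658905029297, 64.53348541259766), 1.0835908651351929) 87.42756779163457
106.0 1696 ((546.0233764648438, 325.13067626953125), (25.758119583129883, 25.638641357421875), 0.05889351665973663) 111.32119304318859
```

View pics/w7.png

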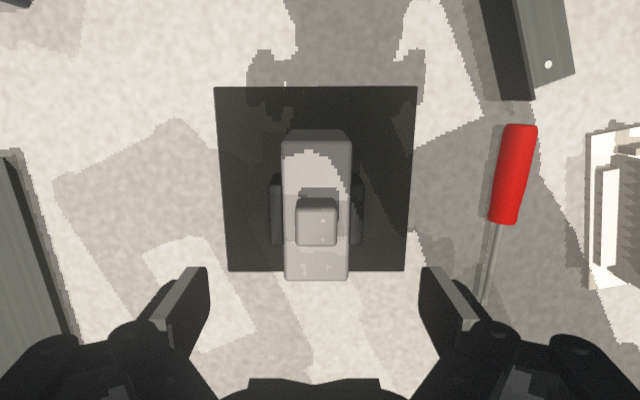

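The pack stands upright on the mat with its grip at about (317,222); the measured centre is (546,325.3). Next is the top grasp.

```bash
python3 g.py 546 325.3 120 -89.3
```

```text
t 15.2 [547.8 325.4 172.6] [-179.37    0.27  -89.44] 85.3 [ 1.5 -0.1  0.9]
tool off cur [ 0.3  2.4 52.6] off after rot [ 0.   1.8 52.6] rot [-0.63  0.27 -0.14]
```

>>> {"method": "jog_arm", "body": {"offset": [[0, 1.8, 0], [0, 0, 8], [0, 0, 10], [0, 0, 8], [0, 0, 4], [0, 0, 0], [0, 0, 0]], "delta_rot": [[-0.6, 0.3, -0.1], [0, 0, 0], [0, 0, 0], [0, 0, 0], [0, 0, 0], [0, 0, 0], [0, 0, 0]], "jaw": [60, 60, 60, 60, 60, 60, 60]}}

```text
time: 15.9
tool_pos: [542.5, 323.7, 133.2]
tcp_rot: [179.4, -0.3, -89.3]
ft_force: [-0.2, 0.2, 0.4]
finger_gap: 51.0
```

```bash
python3 g.py 546 325.3 94 -89.3
```

```text
t 15.9 [542.5 323.7 133.2] [179.45  -0.31 -89.33] 51.0 [-0.2  0.2  0.4]
tool off cur [-1.8 -3.9 39.2] off after rot [-1.6 -3.5 39.2] rot [ 0.55 -0.31 -0.03]
```

>>> {"method": "jog_arm", "body": {"offset": [[-1.4, -3, 4], [0, 0, 6], [0, 0, 6], [0, 0, 4], [0, 0, 1], [0, 0, 0], [0, 0, 0]], "delta_rot": [[0.3, -0.2, 0], [0, 0, 0], [0, 0, 0], [0, 0, 0], [0, 0, 0], [0, 0, 0], [0, 0, 0]], "jaw": [60, 60, 60, 60, 60, 60, 60]}}

```text
time: 16.6
tool_pos: [546.2, 325.4, 111.3]
tcp_rot: [179.9, -0.0, -89.3]
ft_force: [0.2, 0.2, -0.1]
finger_gap: 51.2
```

```bash
python3 g.py 546 325.3 94 -89.3
```

```text
t 16.6 [546.2 325.4 111.3] [ 1.7986e+02 -5.0000e-02 -8.9340e+01] 51.2 [ 0.2  0.2 -0.1]
tool off cur [ 0.1  0.2 17.3] off after rot [ 0.1  0.2 17.3] rot [ 0.14 -0.05 -0.04]
```

>>> {"method": "jog_arm", "body": {"offset": [[0, 0.2, 4], [0, 0, 4], [0, 0, 4], [0, 0, 3], [0, 0, 1.5], [0, 0, 0], [0, 0, 0]], "delta_rot": [[0.1, 0, 0], [0, 0, 0], [0, 0, 0], [0, 0, 0], [0, 0, 0], [0, 0, 0], [0, 0, 0]], "jaw": [55, 55, 50, 50, 50, 50, 50]}}

```text
time: 17.3
tool_pos: [546.2, 325.5, 93.6]
tcp_rot: [180.0, -0.0, -89.3]
ft_force: [-0.4, 0.5, -0.3]
finger_gap: 42.8
```

```bash
python3 g.py 546 325.3 94 -89.3;  python3 m.py 546 324 4 w8
```

```text
t 17.3 [546.2 325.5  93.6] [ 1.800e+02 -4.000e-02 -8.933e+01] 42.8 [-0.4  0.5 -0.3]
tool off cur [ 0.2  0.2 -0.4] off after rot [ 0.2  0.2 -0.4] rot [ 0.   -0.04 -0.03]
[546.2 325.5  93.6] [ 1.800e+02 -4.000e-02 -8.933e+01]
82.0 16430 ((545.7554321289062, 325.1485900878906), (99.62017822265625, 64.20568084716797), 0.6313179135322571) 87.4782490254213
106.0 5347 ((545.8841552734375, 326.1619567871094), (26.449426651000977, 70.121337890625), 1.4863839149475098) 111.37813613855499
```

View pics/w8.png

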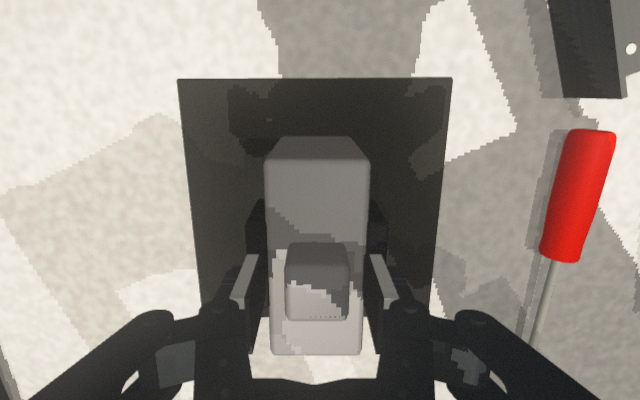

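The pads flank the grip block (block at columns 285–350, pads at 245 and 385). Lower 2 mm and close.

>>> {"method": "jog_arm", "body": {"offset": [[0, 0, 2], [0, 0, 0], [0, 0, 0], [0, 0, 0], [0, 0, 0], [0, 0, 0], [0, 0, 0], [0, 0, 0]], "delta_rot": [[0, 0, 0], [0, 0, 0], [0, 0, 0], [0, 0, 0], [0, 0, 0], [0, 0, 0], [0, 0, 0], [0, 0, 0]], "jaw": [45, 40, 36, 32, 28, 22, 22, 22], "newtons": 50}}

```text
time: 18.15
tool_pos: [546.5, 325.3, 92.1]
tcp_rot: [-180.0, -0.0, -89.3]
ft_force: [-0.4, -0.7, 0.3]
finger_gap: 24.6
```

```bash
python3 g.py 546 325.3 94 -89.3
```

```text
t 18.15 [546.5 325.3  92.1] [-1.7996e+02 -5.0000e-02 -8.9340e+01] 24.6 [-0.4 -0.7  0.3]
tool off cur [-0.1  0.5 -1.9] off after rot [-0.1  0.5 -1.9] rot [-0.04 -0.05 -0.04]
```

>>> {"method": "jog_arm", "body": {"offset": [[0, 0, -3], [0, 0, -6], [0, 0, -10], [0, 0, -15], [0, 0, -20], [0, 0, -20], [0, 0, -20], [0, 0, -15], [0, 0, -8], [0, 0, 0], [0, 0, 0]], "delta_rot": [[0, 0, 0], [0, 0, 0], [0, 0, 0], [0, 0, 0], [0, 0, 0], [0, 0, 0], [0, 0, 0], [0, 0, 0], [0, 0, 0], [0, 0, 0], [0, 0, 0]], "jaw": [22, 22, 22, 22, 22, 22, 22, 22, 22, 22, 22]}}

```text
time: 19.25
tool_pos: [544.6, 325.1, 216.7]
tcp_rot: [179.8, -0.1, -89.3]
ft_force: [0.8, 0.3, -5.5]
finger_gap: 24.7
```

```bash
python3 g.py 529 19 230 -78.2; python3 -c "
from h import *
p,d,K,T=snap('side','s9');cv2.imwrite('pics/s9z.png',cv2.resize(p[30:230,180:380][:,:,::-1],None,fx=3,fy=3,interpolation=2))"
```

```text
t 19.25 [544.6 325.1 216.7] [ 1.7982e+02 -1.1000e-01 -8.9320e+01] 24.7 [ 0.8  0.3 -5.5]
tool off cur [305.9  19.3 -12.7] off after rot [296.4  77.9 -13.3] rot [  0.19  -0.09 -11.12]
```

View pics/s9z.png

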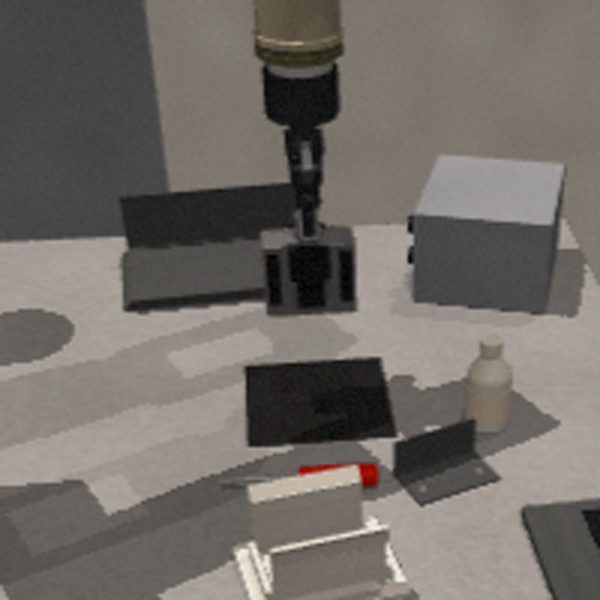

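Held upright by the top grip. Moving part way, turning to the cradle's yaw, then measuring the cradle again.

>>> {"method": "jog_arm", "body": {"offset": [[0, 0, -10], [8, 0, -14], [16, 0, -10], [22, 0, -4], [25, 0, 0], [25, 0, 0], [25, 0, 0], [20, 0, 0], [12, 0, 0], [5, 0, 0], [0, 0, 0], [0, 0, 0]], "delta_rot": [[0, 0, 0], [0, 0, -2], [0, 0, -2], [0, 0, -2], [0, 0, -2], [0, 0, -2], [0, 0, -1], [0, 0, 0], [0, 0, 0], [0, 0, 0], [0, 0, 0], [0, 0, 0]], "jaw": [22, 22, 22, 22, 22, 22, 22, 22, 22, 22, 22, 22]}}

```text
time: 20.5
tool_pos: [563.6, 163.9, 251.6]
tcp_rot: [179.0, -0.1, -77.7]
ft_force: [-0.3, 0.3, -5.7]
finger_gap: 24.8
```

```bash
cat > c.py <<'E'
from h import *
import sys
f=sys.argv[1]
s=monitor.sense();print(s['tool_pos'].round(1),s['tcp_rot'].round(2))
for n in ('wrist','top'):
    p,d,K,T=snap(n,f+n);W=world(d,K,T);Z=W[...,2]
    R=(abs(W[...,0]-529)<85)&(abs(W[...,1]-19)<75)&(np.arange(400)[:,None]<(250 if n=='wrist' else 400))
    for nm,m in (('cheek top',(Z>78)&(Z<95)),('plate',(Z>5)&(Z<11)&(p.max(2)>190))):
        m=m&R; P=W[m][:,:2].astype(np.float32); print(n,nm,len(P),cv2.minAreaRect(P) if len(P)>5 else '',np.median(W[m][:,2]))
E
python3 c.py a; python3 g.py 529 19 230 -78.2
```

```text
[563.6 163.9 251.6] [ 1.7901e+02 -1.2000e-01 -7.7730e+01]
wrist cheek top 1439 ((553.9315185546875, 23.846481323242188), (64.77559661865234, 103.81304931640625), 11.708815574645996) 83.97294718576461
wrist plate 5609 ((546.4072265625, 21.834152221679688), (119.246337890625, 119.80976867675781), 12.177796363830566) 7.543301901578388
top cheek top 313 ((528.7488403320312, 18.947521209716797), (109.71908569335938, 103.51273345947266), 11.480792999267578) 84.23995577445078
top plate 428 ((534.1654052734375, -11.495429992675781), (149.9458465576172, 48.67169189453125), 18.15462875366211) 8.138117745065756
t 20.6 [563.5 164.2 251.6] [ 1.7901e+02 -1.3000e-01 -7.7690e+01] 24.9 [ 0.   0.3 -6.8]
tool off cur [134.5  64.3  23.1] off after rot [135.1  63.4  21.6] rot [ 0.99 -0.13  0.51]
```

View pics/awrist.png

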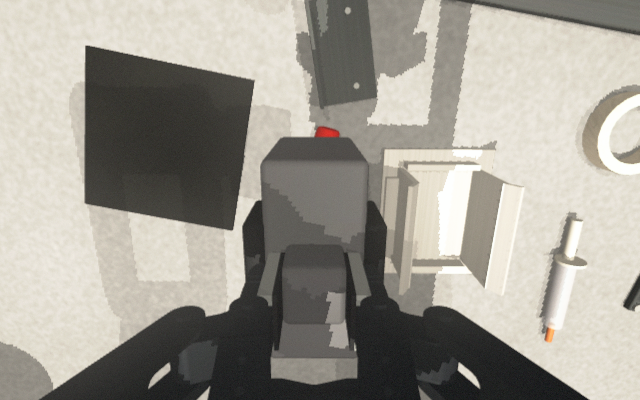

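Run:
```python
import numpy as np,cv2
from h import world
z=np.load('pics/awrist.npz');p,d,K,T=[z[k] for k in 'pdKT'];W=world(d,K,T);Z=W[...,2]
R=np.zeros(d.shape,bool);R[130:310,378:530]=1
for nm,m in (('cheek',(Z>78)&(Z<95)),('plate',(Z>4)&(Z<12)),('all',(Z>4)&(Z<95))):
    m=(m&R).astype(np.uint8)
    n,l,st,_=cv2.connectedComponentsWithStats(m)
    if nm!='cheek': m=(l==1+np.argmax(st[1:,4]))
    P=W[m>0][:,:2].astype(np.float32);r=cv2.minAreaRect(P);print(nm,len(P),r)
for u0,u1 in ((378,430),(460,530)):
    m=R&(Z>80)&(Z<95);m[:,:u0]=0;m[:,u1:]=0
    P=W[m][:,:2].astype(np.float32);print(P.mean(0),cv2.minAreaRect(P))
# pack held: top plane approx z=TCP-88+84
h=251.6-88.1
for a,c in((h+80,h+87),(h+104,h+112)):
    m=(Z>a)&(Z<c);m[:,:235]=0;m[:,390:]=0
    P=W[m][:,:2].astype(np.float32);print(a,len(P),cv2.minAreaRect(P),np.median(W[m][:,2]))
m=(Z>h+78)&(Z<h+90);m[:,:262]=0;m[:,368:]=0;m[250:]=0
A=np.c_[W[m][:,:2],np.ones(m.sum())];print('plane',m.sum(),np.linalg.lstsq(A,W[m][:,2],rcond=None)[0])
```

```text
cheek 2347 ((531.3997802734375, 19.11176300048828), (110.48851013183594, 103.94825744628906), 11.94985580444336)
plate 6697 ((538.181396484375, 21.547500610351562), (137.7572479248047, 120.29988098144531), 10.936600685119629)
all 16441 ((531.5028076171875, 19.35077667236328), (150.29345703125, 120.44513702392578), 11.811436653137207)
[524.45416   67.212036] ((521.5006103515625, 65.8511734008789), (110.49479675292969, 8.589531898498535), 12.19454288482666)
[544.1276  -25.92453] ((541.2105712890625, -26.669536590576172), (110.18708801269531, 10.307127952575684), 11.949854850769043)
243.5 13794 ((562.5791625976562, 164.44119262695312), (100.251220703125, 64.3088150024414), 12.63559341430664) 246.86807434453647
267.5 4566 ((563.3650512695312, 164.7268829345703), (26.901945114135742, 52.338741302490234), 12.802461624145508) 271.1057823060215
plane 9643 [-4.37563443e-02 -1.74336542e-02  2.75555114e+02]
```

```bash
python3 - <<'E'
import numpy as np,cv2
from h import world
for f,h,x,y in(('w7',4,546,325),('w1',10,543,-317)):
    z=np.load(f'pics/{f}.npz');p,d,K,T=[z[k] for k in 'pdKT'];W=world(d,K,T);Z=W[...,2]
    m=(Z>h+80)&(Z<h+87)&(abs(W[...,0]-x)<46)&(abs(W[...,1]-y)<18)
    A=np.c_[W[m][:,:2],np.ones(m.sum())];print(f,m.sum(),np.linalg.lstsq(A,W[m][:,2],rcond=None)[0])
E
python3 g.py 531.5 60 255 -78.2
```

```text
w7 5069 [3.98832073e-04 8.70909681e-04 8.70741140e+01]
w1 3691 [ 2.67502466e-04 -2.24241078e-03  9.26992101e+01]
t 20.6 [563.5 164.2 251.6] [ 1.7901e+02 -1.3000e-01 -7.7690e+01] 24.9 [ 0.   0.3 -6.8]
tool off cur [95.  53.5 -2.2] off after rot [95.4 52.6 -3.4] rot [ 0.99 -0.13  0.51]
```

The held pack is tilted about 2.7° (end nearer +x low), 1° of it from the tool. I'll level it, grip harder, and move over the cradle.

>>> {"method": "jog_arm", "body": {"offset": [[0, 0, 0], [6, 3, 0], [12, 7, 0], [18, 10, -1], [20, 11, -1], [18, 10, -1], [12, 7, 0], [6, 3, 0], [0, 0, 0], [0, 0, 0], [0, 0, 0]], "delta_rot": [[0.7, 0, 0.3], [0.7, 0, 0], [0.7, 0, 0], [0, 0, 0], [0, 0, 0], [0, 0, 0], [0, 0, 0], [0, 0, 0], [0, 0, 0], [0, 0, 0], [0, 0, 0]], "jaw": [20, 20, 20, 20, 20, 20, 20, 20, 20, 20, 20], "newtons": 80}}

```text
time: 21.7
tool_pos: [530.1, 63.0, 253.9]
tcp_rot: [-178.5, -0.1, -77.7]
ft_force: [-0.1, 0.3, -5.5]
finger_gap: 24.0
```

```bash
cat > k.py <<'E'
from h import *
import sys
s=monitor.sense();t=s['tool_pos'];print(t.round(1),s['tcp_rot'].round(2))
p,d,K,T=snap('wrist',sys.argv[1]);W=world(d,K,T);Z=W[...,2];h=t[2]-88.1
m=(abs(Z-h-84)<6);m[:,:235]=0;m[:,390:]=0;m[:,:]&=True
P=W[m][:,:2].astype(np.float32);print('packtop',cv2.minAreaRect(P))
m[:,:270]=0;m[:,360:]=0;m[250:]=0
A=np.c_[W[m][:,:2],np.ones(m.sum())];c=np.linalg.lstsq(A,W[m][:,2],rcond=None)[0]
y=np.radians(s['tcp_rot'][2]);tx=np.array([np.cos(y),np.sin(y)]);ty=np.array([np.sin(y),-np.cos(y)])
print('slope deg along tool x,y',np.degrees(c[:2]@tx).round(2),np.degrees(c[:2]@ty).round(2),'top z at tcp',(c@[t[0],t[1],1]).round(1))
E
python3 k.py w10; python3 g.py 531.5 19 255 -78.2
```

```text
[530.1  63.  253.9] [-1.7848e+02 -1.2000e-01 -7.7660e+01]
packtop ((529.4174194335938, 63.46616744995117), (100.0225601196289, 64.36760711669922), 12.201299667358398)
slope deg along tool x,y 0.44 0.74 top z at tcp 250.5
t 21.75 [530.1  63.1 253.9] [-1.7848e+02 -1.1000e-01 -7.7640e+01] 24.1 [-1.   0.2 -6.6]
tool off cur [43.4  8.  -1.3] off after rot [43.5  7.6 -1.1] rot [-1.52 -0.11  0.56]
```

View pics/w10.png

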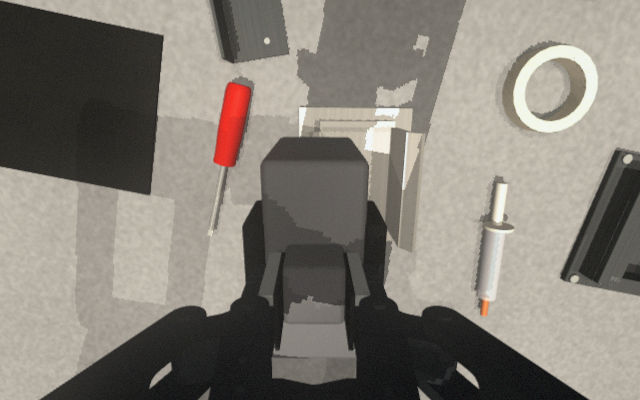

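>>> {"method": "jog_arm", "body": {"offset": [[5, 1, 0], [10, 1.5, 0], [12, 2, 0], [8, 1.5, 0], [4, 0.7, 0], [2, 0.3, 0], [0, 0, 0], [0, 0, 0], [0, 0, 0]], "delta_rot": [[0.3, 0, 0.3], [0, 0, 0], [0, 0, 0], [0, 0, 0], [0, 0, 0], [0, 0, 0], [0, 0, 0], [0, 0, 0], [0, 0, 0]], "jaw": [20, 20, 20, 20, 20, 20, 20, 20, 20]}}

```text
time: 22.65
tool_pos: [532.2, 18.3, 253.3]
tcp_rot: [-178.2, -0.1, -77.9]
ft_force: [-0.4, 0.2, -5.2]
finger_gap: 24.5
```

```bash
python3 k.py w11; python3 g.py 532 18.8 130 -78; python3 -c "
from h import *
p,d,K,T=snap('side','s11');cv2.imwrite('pics/s11z.png',cv2.resize(p[100:260,210:370][:,:,::-1],None,fx=3.5,fy=3.5,interpolation=2))
p,d,K,T=snap('top','t11');cv2.imwrite('pics/t11z.png',cv2.resize(p[170:280,260:370][:,:,::-1],None,fx=5,fy=5,interpolation=2))"
```

```text
[532.2  18.3 253.3] [-1.7819e+02 -9.0000e-02 -7.7940e+01]
packtop ((531.4855346679688, 18.786603927612305), (100.48013305664062, 64.18875885009766), 12.284455299377441)
slope deg along tool x,y 0.42 0.4 top z at tcp 249.9
t 22.7 [532.3  18.4 253.3] [-1.7819e+02 -9.0000e-02 -7.7930e+01] 24.3 [-0.   0.4 -5.8]
tool off cur [ -0.7   4.1 123.2] off after rot [ -0.5   0.2 123.3] rot [-1.81 -0.09  0.07]
```

View pics/w11.png

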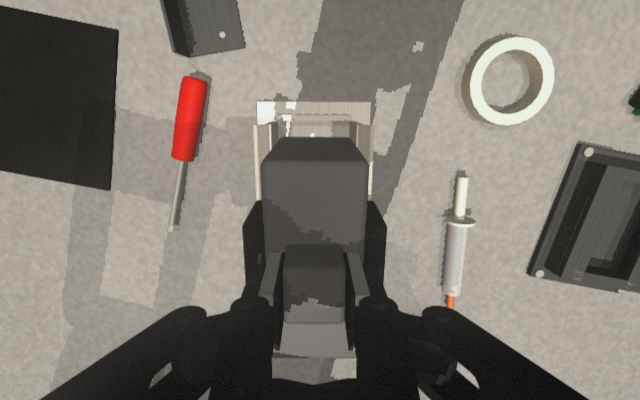

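View pics/s11z.png

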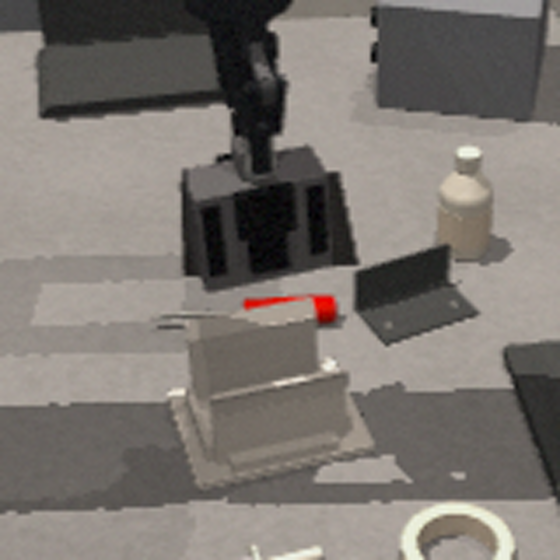

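The pack hangs centred above the cradle (cradle plate at columns 257–370, pack at 262–368 in the wrist view). Now cross-checking with the top view.

View pics/t11z.png

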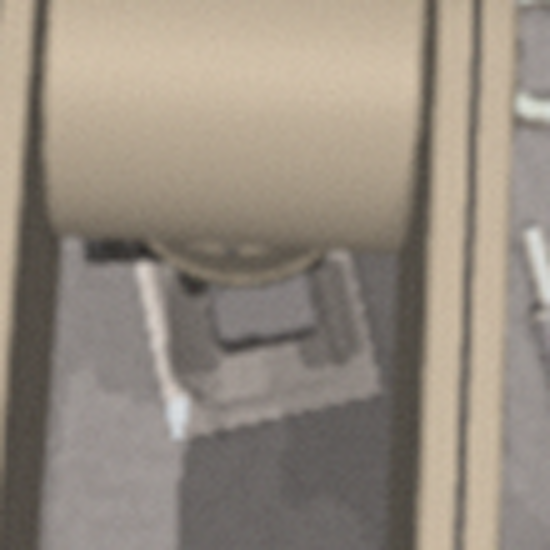

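The arm hides most of the pack from the top camera, so I rely on the wrist view. Descending to just above the cheeks.

>>> {"method": "jog_arm", "body": {"offset": [[-0.5, 0.3, 6], [0, 0.3, 9], [0, 0.3, 9], [0, 0.3, 9], [0, 0.3, 7], [0, 0.2, 5], [0, 0.1, 2], [0, 0, 0], [0, 0, 0]], "delta_rot": [[0.2, 0, 0.2], [0, 0, 0], [0, 0, 0], [0, 0, 0], [0, 0, 0], [0, 0, 0], [0, 0, 0], [0, 0, 0], [0, 0, 0]], "jaw": [20, 20, 20, 20, 20, 20, 20, 20, 20]}}

```text
time: 23.7
tool_pos: [530.9, 19.4, 200.3]
tcp_rot: [-178.1, -0.0, -78.1]
ft_force: [-0.1, 0.5, -6.4]
finger_gap: 24.4
```

```bash
python3 k.py w12; python3 g.py 532 18.8 130 -78; python3 -c "
from h import *
p,d,K,T=snap('side','s12');cv2.imwrite('pics/s12z.png',cv2.resize(p[100:260,210:370][:,:,::-1],None,fx=3.5,fy=3.5,interpolation=2))"
```

```text
[530.9  19.4 200.3] [-1.7813e+02 -4.0000e-02 -7.8090e+01]
packtop ((530.2674560546875, 19.990198135375977), (100.20203399658203, 64.37242126464844), 11.785015106201172)
slope deg along tool x,y 0.39 0.38 top z at tcp 196.9
t 23.75 [531.   19.4 200.4] [-1.7812e+02 -4.0000e-02 -7.8090e+01] 24.5 [ 0.7 -0.5 -5.9]
tool off cur [ 0.7  1.5 70.4] off after rot [ 0.8 -0.8 70.4] rot [-1.88 -0.04 -0.09]
```

View pics/w12.png

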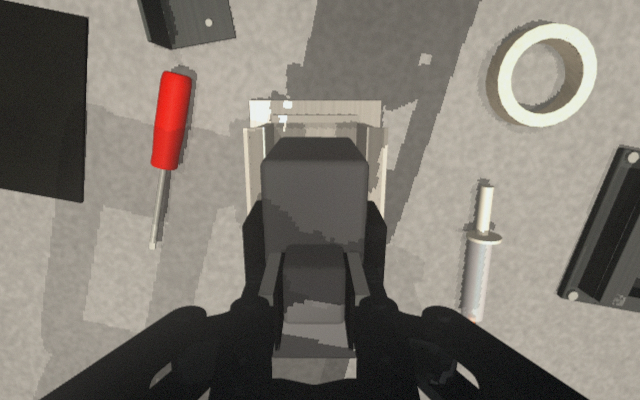

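View pics/s12z.png

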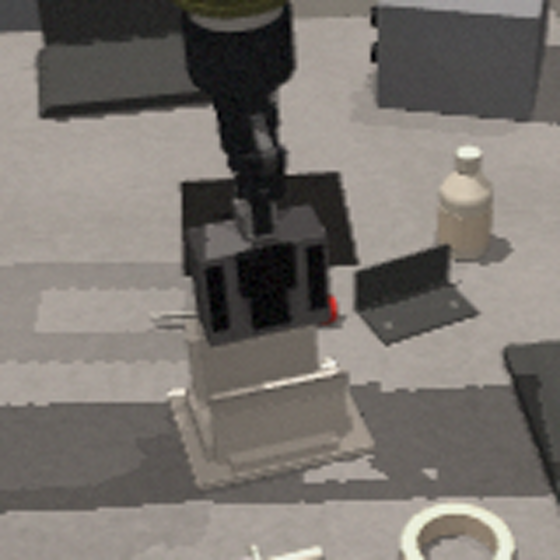

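Run:
```python
import numpy as np,cv2
from h import world
z=np.load('pics/w12.npz');p,d,K,T=[z[k] for k in 'pdKT'];W=world(d,K,T);Z=W[...,2]
a=np.radians(11.9);ex=np.array([np.cos(a),np.sin(a)]);ey=np.array([-ex[1],ex[0]])
L=W[...,:2]-np.array([530.3,20.0]); lx=L@ex; ly=L@ey
for nm,(u0,u1,lo,hi) in dict(l=(235,262,76,95),r=(366,392,76,95),stop=(270,360,20,32),plate=(240,390,4,12)).items():
    m=(Z>lo)&(Z<hi);m[:,:u0]=0;m[:,u1:]=0;m[:95]=0;m[250:]=0
    if m.sum()>5: print(nm,m.sum(),'lx',np.percentile(lx[m],[1,50,99]).round(1),'ly',np.percentile(ly[m],[1,50,99]).round(1),'z',np.median(Z[m]).round(1))
```

```text
l 1226 lx [-4.1 29.2 55.6] ly [40.  45.2 50.4] z 83.6
r 1308 lx [-7.3 28.  55.5] ly [-52.7 -47.4 -41.9] z 83.6
stop 700 lx [36.7 60.  62.7] ly [-39.3  -1.3  36.9] z 25.5
plate 3715 lx [40.6 63.1 75.3] ly [-59.5  -1.4  57.3] z 7.5
```

Relative to the cheeks the pack is only about 1 mm off sideways and 0.5 mm lengthwise. I correct that and lower it.

>>> {"method": "jog_arm", "body": {"offset": [[1, -0.4, 4], [0, 0.2, 6], [0, 0.2, 7], [0, 0.2, 7], [0, 0.2, 6], [0, 0.2, 4], [0, 0, 2], [0, 0, 0]], "delta_rot": [[0, 0, 0], [0, 0, 0], [0, 0, 0], [0, 0, 0], [0, 0, 0], [0, 0, 0], [0, 0, 0], [0, 0, 0]], "jaw": [20, 20, 20, 20, 20, 20, 20, 20]}}

```text
time: 24.6
tool_pos: [531.9, 18.4, 161.2]
tcp_rot: [-178.1, -0.0, -78.1]
ft_force: [-0.2, 0.1, -5.9]
finger_gap: 24.3
```

```bash
cat > q.py <<'E'
from h import *
import sys
p,d,K,T=snap('wrist',sys.argv[1]);W=world(d,K,T);Z=W[...,2]
t=monitor.sense()['tool_pos'];h=t[2]-88.1
a=np.radians(11.9);ex=np.array([np.cos(a),np.sin(a)]);ey=np.array([-ex[1],ex[0]])
L=W[...,:2]-t[:2]; lx=L@ex; ly=L@ey
m=(abs(Z-h-84)<6);m[:,:235]=0;m[:,390:]=0;m&=(abs(lx)<55)&(abs(ly)<36)&(abs(Z-84)>6)
r=cv2.minAreaRect(np.c_[lx[m],ly[m]].astype(np.float32));print('pack local',r)
q={}
for nm,lo,hi in (('cheek',76,92),('plate',4,12)):
    m=(Z>lo)&(Z<hi)&(abs(ly)<70)&(abs(ly)>35)&(lx<85)&(lx>-85);m[:60]=0;m[260:]=0
    for s in (1,-1):
        k=m&(ly*s>0)
        if k.sum()>20: print(nm,s,k.sum(),'lx max',np.percentile(lx[k],99).round(1),'ly',np.percentile(ly[k],[1,99]).round(1))
E
python3 k.py w13;python3 q.py w13b; python3 g.py 532 18.8 96 -78
```

```text
[531.9  18.4 161.2] [-1.781e+02 -5.000e-02 -7.809e+01]
packtop ((531.1166381835938, 18.948152542114258), (100.44973754882812, 64.21582794189453), 11.518012046813965)
slope deg along tool x,y 0.44 0.28 top z at tcp 157.8
pack local ((-0.9563407897949219, 0.6641979217529297), (64.3540267944336, 100.76085662841797), 89.45877838134766)
cheek 1 1963 lx max 54.2 ly [41.6 52.4]
cheek -1 1905 lx max 54.1 ly [-50.7 -40. ]
plate 1 956 lx max 74.3 ly [35.4 60.4]
plate -1 867 lx max 74.2 ly [-58.9 -35.1]
t 24.7 [532.2  18.4 161.8] [-1.7806e+02 -6.0000e-02 -7.8090e+01] 24.4 [ 0.3 -0.4 -6.1]
tool off cur [-0.5  2.4 65.7] off after rot [-0.4  0.1 65.8] rot [-1.94 -0.06 -0.09]
```

View pics/w13.png

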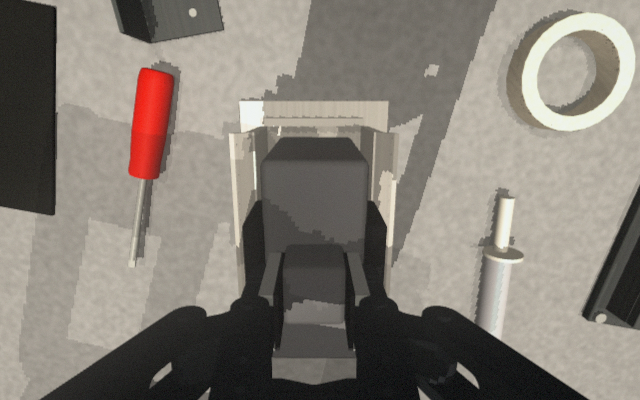

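Pack and cradle centres agree within about 0.2 mm, and the pack has entered between the cheeks. Continuing down.

>>> {"method": "jog_arm", "body": {"offset": [[0, 0.1, 4], [0, 0.2, 6], [0, 0.2, 6], [0, 0.2, 6], [0, 0.2, 6], [0, 0.2, 5], [0, 0.1, 3], [0, 0, 0], [0, 0, 0]], "delta_rot": [[0, 0, 0], [0, 0, 0], [0, 0, 0], [0, 0, 0], [0, 0, 0], [0, 0, 0], [0, 0, 0], [0, 0, 0], [0, 0, 0]], "jaw": [20, 20, 20, 20, 20, 20, 20, 20, 20]}}

```text
time: 25.6
tool_pos: [532.5, 18.3, 122.8]
tcp_rot: [-178.0, -0.1, -78.1]
ft_force: [-0.2, -0.5, -5.1]
finger_gap: 24.3
```

```bash
python3 q.py w14; python3 g.py 532 18.4 96 -78
```

```text
pack local ((-0.5134086608886719, 0.6444835662841797), (100.28556060791016, 64.43867492675781), 0.09585285186767578)
cheek 1 2880 lx max 53.8 ly [41.6 52.5]
cheek -1 2872 lx max 53.7 ly [-50.6 -39.7]
plate 1 1242 lx max 73.5 ly [35.2 60.5]
plate -1 1109 lx max 73.4 ly [-58.7 -35.2]
t 25.65 [532.5  18.3 122.8] [-1.7803e+02 -7.0000e-02 -7.8090e+01] 23.7 [ 0.  -0.8 -5.3]
tool off cur [-0.2  1.4 26.8] off after rot [-0.2  0.5 26.8] rot [-1.97 -0.07 -0.09]
```

Still centred within about 1 mm. Lowering more slowly.

>>> {"method": "jog_arm", "body": {"offset": [[0, 0.7, 3], [0, 0.1, 3], [0, 0.1, 3], [0, 0.1, 3], [0, 0.1, 3], [0, 0, 2], [0, 0, 0]], "delta_rot": [[0, 0, 0], [0, 0, 0], [0, 0, 0], [0, 0, 0], [0, 0, 0], [0, 0, 0], [0, 0, 0]], "jaw": [20, 20, 20, 20, 20, 20, 20]}}

```text
time: 26.35
tool_pos: [532.5, 18.2, 105.0]
tcp_rot: [-178.0, -0.1, -78.1]
ft_force: [-1.1, -0.5, -5.2]
finger_gap: 24.3
```

>>> {"method": "jog_arm", "body": {"offset": [[0, 0.3, 1.5], [0, 0, 1.5], [0, 0, 1], [0, 0, 1], [0, 0, 0.5]], "delta_rot": [[0, 0, 0], [0, 0, 0], [0, 0, 0], [0, 0, 0], [0, 0, 0]], "jaw": [20, 20, 20, 20, 20]}}

```text
time: 26.85
tool_pos: [532.6, 18.1, 99.3]
tcp_rot: [-177.9, -0.1, -78.1]
ft_force: [0.2, -0.0, -5.7]
finger_gap: 24.0
```

>>> {"method": "jog_arm", "body": {"offset": [[0, 0.2, 0.8], [0, 0, 0.8], [0, 0, 0.6], [0, 0, 0.5]], "delta_rot": [[0, 0, 0], [0, 0, 0], [0, 0, 0], [0, 0, 0]], "jaw": [20, 20, 20, 20]}}

```text
time: 27.25
tool_pos: [533.2, 18.1, 97.5]
tcp_rot: [-177.8, -0.1, -78.1]
ft_force: [-1.6, -0.5, -1.9]
finger_gap: 24.3
```

>>> {"method": "jog_arm", "body": {"offset": [[0, 0.3, 0.8], [0, 0, 0.8], [0, 0, 0.8]], "delta_rot": [[0, 0, 0], [0, 0, 0], [0, 0, 0]], "jaw": [20, 20, 20]}}

```text
time: 27.55
tool_pos: [534.0, 18.2, 97.1]
tcp_rot: [-177.7, -0.1, -78.1]
ft_force: [-3.0, 0.4, 5.3]
finger_gap: 24.2
```

```bash
python3 k.py w15; python3 q.py w15b;python3 g.py 532 18.4 96 -78
```

```text
[534.   18.2  97.1] [-1.7772e+02 -1.3000e-01 -7.8090e+01]
packtop ((532.9746704101562, 18.624727249145508), (100.40253448486328, 64.2452392578125), 11.837900161743164)
slope deg along tool x,y 0.38 0.76 top z at tcp 93.7
pack local ((-0.6776123046875, 0.6693134307861328), (64.17613220214844, 99.7936782836914), 89.8437728881836)
cheek 1 3154 lx max 52.5 ly [42.  52.9]
cheek -1 3149 lx max 52.4 ly [-50.2 -39.2]
plate 1 1778 lx max 72.5 ly [35.3 60.9]
plate -1 1456 lx max 72.5 ly [-58.2 -35.1]
t 27.65 [534.   18.2  97.1] [-1.7772e+02 -1.3000e-01 -7.8090e+01] 24.4 [-2.6  0.4  5.8]
tool off cur [-0.6  1.9  1. ] off after rot [-0.6  1.9  1.1] rot [-2.28 -0.13 -0.09]
```

The low end has touched the floor. I level the pack by about 0.7°, recentre it lengthwise and settle it.

>>> {"method": "jog_arm", "body": {"offset": [[0, 0.8, -0.5], [0, 0.8, 0], [0, 0, 0.5], [0, 0, 0.6], [0, 0, 0.6]], "delta_rot": [[0.3, 0.1, 0], [0.2, 0.1, 0], [0, 0, 0], [0, 0, 0], [0, 0, 0]], "jaw": [20, 20, 20, 20, 20]}}

```text
time: 28.15
tool_pos: [533.3, 18.2, 97.5]
tcp_rot: [-177.1, -0.3, -78.1]
ft_force: [-3.1, 1.4, 7.9]
finger_gap: 23.9
```

```bash
python3 k.py w16; python3 q.py w16b;python3 g.py 532 18.4 96 -78
```

```text
[533.3  18.2  97.5] [-177.05   -0.33  -78.1 ]
packtop ((532.388916015625, 18.82930564880371), (100.00448608398438, 64.34172058105469), 11.71798038482666)
slope deg along tool x,y 0.51 0.37 top z at tcp 94.1
pack local ((-0.4989509582519531, 0.6655979156494141), (64.12646484375, 99.5848159790039), 89.92949676513672)
cheek 1 3187 lx max 53.2 ly [41.7 52.7]
cheek -1 3183 lx max 53.1 ly [-50.3 -39.5]
plate 1 1722 lx max 73.0 ly [35.4 60.7]
plate -1 1408 lx max 72.9 ly [-58.4 -35.2]
t 28.25 [533.2  18.3  97.6] [-177.06   -0.33  -78.1 ] 23.9 [-3.5  1.1  6.8]
tool off cur [-0.4  1.2  1.5] off after rot [-0.4  1.2  1.6] rot [-2.94 -0.33 -0.09]
```

```bash
cat > l.py <<'E'
from h import *
import sys
def lev(f,h,x,y,yaw=11.9):
    z=np.load(f'pics/{f}.npz');p,d,K,T=[z[k] for k in 'pdKT'];W=world(d,K,T);Z=W[...,2]
    a=np.radians(yaw);ex=np.array([np.cos(a),np.sin(a)]);ey=np.array([-ex[1],ex[0]]);L=W[...,:2]-[x,y];lx=L@ex;ly=L@ey
    m=(abs(Z-h-84)<7)&(lx>18)&(lx<44)&(abs(ly)<19)
    A=np.c_[lx[m],ly[m],np.ones(m.sum())]
    c=np.linalg.lstsq(A,Z[m],rcond=None)[0]
    print(f,m.sum(),'slope x,y deg',np.degrees(c[:2]).round(2),'z0',c[2].round(2),'res',np.std(Z[m]-A@c).round(2))
if __name__=='__main__':
    lev('w8',4,545.8,325.2,.7);lev('w7',4,545.8,325.2,.7);lev('w10',253.9-88,529.4,63.5);lev('w11',165.3,531.4,18.8);lev('w14',34.7,531.7,18.8);lev('w15',9,533,18.6);lev('w16',9,532.4,18.8)
E
python3 l.py
```

```text
w8 5072 slope x,y deg [ 0.07 -0.03] z0 87.56 res 0.6
w7 2348 slope x,y deg [0.08 0.03] z0 87.51 res 0.64
w10 5171 slope x,y deg [ 1.37 -0.48] z0 249.47 res 0.6
w11 5154 slope x,y deg [ 1.72 -0.51] z0 248.8 res 0.61
w14 5135 slope x,y deg [ 1.95 -0.48] z0 118.26 res 0.6
w15 5156 slope x,y deg [ 1.21 -0.42] z0 92.67 res 0.6
w16 5138 slope x,y deg [ 1.62 -0.54] z0 93.15 res 0.61
```

My first level estimate was biased: it included the pack's rounded front edge. The cleaner fit shows I over-rotated by about 1.6°, so I'm lifting slightly and undoing that.

>>> {"method": "jog_arm", "body": {"offset": [[0, 0.5, -1.5], [0, 0.3, -1], [0, 0.3, 0], [0, 0, 0], [0, 0, 0], [0, 0, 0]], "delta_rot": [[-0.5, -0.2, 0], [-0.5, -0.1, 0], [-0.4, 0, 0], [0, 0, 0], [0, 0, 0], [0, 0, 0]], "jaw": [20, 20, 20, 20, 20, 20]}}

```text
time: 28.85
tool_pos: [530.8, 17.6, 97.0]
tcp_rot: [-178.7, -0.0, -78.1]
ft_force: [-1.2, -0.6, -3.4]
finger_gap: 23.8
```

```bash
python3 q.py w17;python3 g.py 532 18.4 96 -78; python3 -c "
from l import *
t=monitor.sense()['tool_pos'];lev('w17',t[2]-88,t[0]-.6,t[1]+.5)"
```

```text
pack local ((-0.2970390319824219, 0.5684127807617188), (64.14653015136719, 99.66004943847656), 89.98925018310547)
cheek 1 3407 lx max 55.8 ly [42.  52.9]
cheek -1 3395 lx max 55.7 ly [-50.2 -39.3]
plate 1 1843 lx max 75.8 ly [35.3 60.9]
plate -1 1507 lx max 75.7 ly [-58.3 -35.2]
t 28.9 [530.8  17.5  97. ] [-1.7872e+02 -2.0000e-02 -7.8090e+01] 23.9 [-0.4  0.2 -2.9]
tool off cur [-0.6 -1.3  1.1] off after rot [-0.6 -1.4  1. ] rot [-1.28 -0.02 -0.09]
w17 5170 slope x,y deg [ 1.12 -0.35] z0 92.53 res 0.59
```

>>> {"method": "jog_arm", "body": {"offset": [[0, -0.5, -1], [0, -0.4, -0.5], [0, 0, 0], [0, 0, 0], [0, 0, 0]], "delta_rot": [[-0.4, -0.1, 0], [-0.4, -0.1, 0], [0, 0, 0], [0, 0, 0], [0, 0, 0]], "jaw": [20, 20, 20, 20, 20]}}

```text
time: 29.4
tool_pos: [531.2, 17.7, 97.9]
tcp_rot: [-179.7, 0.2, -78.1]
ft_force: [-0.8, -0.3, -5.8]
finger_gap: 24.1
```

```bash
python3 q.py w18;python3 g.py 532 18.4 96 -78; python3 -c "
from l import *
t=monitor.sense()['tool_pos'];lev('w18',t[2]-88,t[0]-.6,t[1]+.5)"
```

```text
pack local ((-0.9193840026855469, 0.673675537109375), (64.34142303466797, 100.69322967529297), 89.83047485351562)
cheek 1 3414 lx max 55.5 ly [41.9 52.8]
cheek -1 3398 lx max 55.4 ly [-50.3 -39.4]
plate 1 1854 lx max 75.5 ly [35.2 60.8]
plate -1 1571 lx max 75.4 ly [-58.3 -35.1]
t 29.45 [531.1  17.7  97.9] [-179.66    0.2   -78.08] 24.1 [-1.2 -0.1 -5.9]
tool off cur [-0.5 -1.   1.9] off after rot [-0.5 -1.   1.9] rot [-0.34  0.2  -0.08]
w18 5166 slope x,y deg [ 0.24 -0.2 ] z0 93.48 res 0.6
```

Level now (0.2°) and hanging free about 2 mm above the floor. Lowering the rest.

>>> {"method": "jog_arm", "body": {"offset": [[-0.3, -0.7, 0.5], [0, -0.2, 0.5], [0, 0, 0.6], [0, 0, 0.6], [0, 0, 0.5]], "delta_rot": [[-0.1, 0, 0], [0, 0, 0], [0, 0, 0], [0, 0, 0], [0, 0, 0]], "jaw": [20, 20, 20, 20, 20]}}

```text
time: 29.95
tool_pos: [532.4, 18.2, 96.1]
tcp_rot: [-179.7, 0.2, -78.1]
ft_force: [-3.8, -0.8, 1.1]
finger_gap: 24.2
```

```bash
python3 q.py w19;python3 g.py 532 18.4 96 -78; python3 -c "
from l import *
t=monitor.sense()['tool_pos'];lev('w19',t[2]-88,t[0]-.6,t[1]+.5)"
```

```text
pack local ((-0.6297721862792969, 0.7304439544677734), (99.23054504394531, 63.665462493896484), 0.0490260124206543)
cheek 1 3351 lx max 54.1 ly [41.6 52.5]
cheek -1 3351 lx max 54.0 ly [-50.5 -39.5]
plate 1 1841 lx max 74.2 ly [35.2 60.6]
plate -1 1639 lx max 74.1 ly [-58.6 -35.1]
t 30.0 [532.4  18.2  96.1] [-179.71    0.19  -78.08] 23.9 [-2.7 -0.3  1. ]
tool off cur [-0.3  0.4  0.1] off after rot [-0.3  0.4  0.1] rot [-0.29  0.19 -0.08]
w19 5157 slope x,y deg [-0.04 -0.14] z0 91.64 res 0.59
```

Seated: top plane at 91.6 mm (expected about 91.5), level within 0.15°, force unloaded. Releasing.

>>> {"method": "jog_arm", "body": {"offset": [[0, 0, 0], [0, 0, 0], [0, 0, 0], [0, 0, 0], [0, 0, 0], [0, 0, 0]], "delta_rot": [[0, 0, 0], [0, 0, 0], [0, 0, 0], [0, 0, 0], [0, 0, 0], [0, 0, 0]], "jaw": [30, 34, 40, 46, 50, 50]}}

```text
time: 30.6
tool_pos: [534.8, 18.0, 98.2]
tcp_rot: [-179.4, 0.1, -78.1]
ft_force: [0.5, 0.9, 0.5]
finger_gap: 42.6
```

```bash
python3 g.py 532 18.4 96 -78; python3 -c "
from l import *
snap('wrist','w20');lev('w20',8,531.8,18.9)"
```

```text
t 30.6 [534.8  18.   98.2] [-1.794e+02  1.000e-01 -7.809e+01] 42.6 [0.5 0.9 0.5]
tool off cur [-0.9  2.7  2.1] off after rot [-0.9  2.7  2.2] rot [-0.6   0.1  -0.09]
w20 4981 slope x,y deg [-0.13  0.01] z0 91.66 res 0.6
```

View pics/w20.png

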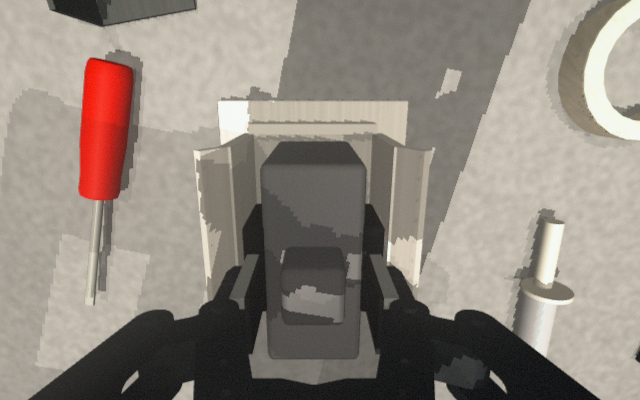

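The pack stands between the cheeks, with the pads open either side of the grip (250 and 375, grip at 282–347). Retreating upward.

>>> {"method": "jog_arm", "body": {"offset": [[0, 0, -4], [0, 0, -8], [0, 0, -14], [0, 0, -20], [0, 0, -25], [0, 0, -25], [0, 0, -20], [0, 0, -10], [0, 0, 0], [0, 0, 0]], "delta_rot": [[0, 0, 0], [0, 0, 0], [0, 0, 0], [0, 0, 0], [0, 0, 0], [0, 0, 0], [0, 0, 0], [0, 0, 0], [0, 0, 0], [0, 0, 0]], "jaw": [50, 50, 50, 50, 50, 50, 50, 50, 50, 50]}}

```text
time: 31.65
tool_pos: [534.0, 17.5, 236.9]
tcp_rot: [-179.1, 0.0, -78.1]
ft_force: [0.2, -0.4, -0.3]
finger_gap: 42.8
```

```bash
python3 q.py w21; python3 -c "
from l import *
lev('w21',8,531.8,18.9)
p,d,K,T=snap('side','s21')"
```

```text
pack local ((-0.8943576812744141, 0.8058853149414062), (42.95627975463867, 13.552120208740234), 89.90283966064453)
cheek 1 1760 lx max 52.4 ly [42.7 53.6]
cheek -1 1736 lx max 52.3 ly [-49.5 -38.6]
plate 1 859 lx max 72.3 ly [35.2 61.5]
plate -1 591 lx max 72.2 ly [-57.6 -35.1]
w21 1526 slope x,y deg [-0.23  0.01] z0 91.69 res 0.69
```

View pics/w21.png

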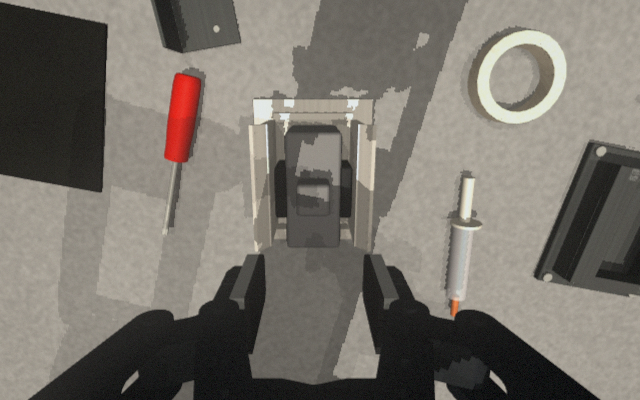

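View pics/s21.png

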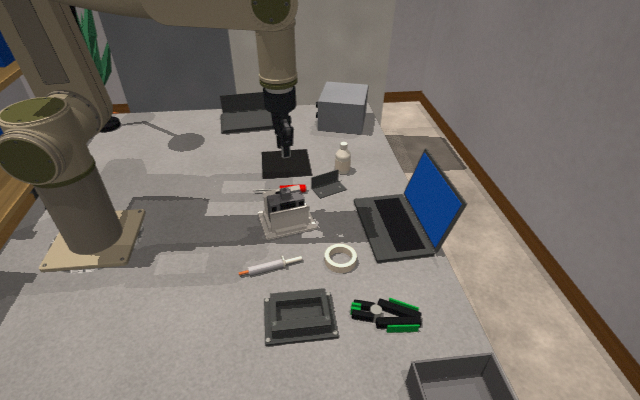

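The pack stands upright between the cheeks (315,188 in the wrist view). The base is empty at (300,315) in the side view, the gripper is well clear, and the bystanders have not moved. Handing in.

```bash
python3 -c "
from bench import r
print(r.hand_in())"
```

```text
the job is handed in; nothing more can be done
None
```

The battery pack is in the storage cradle, upright and released, and I handed the job in at about 31.7 s of the 61 s allowed.

I pinched both tabs to lift it out of the base, then stood it on the mat and let go. I retook it by the top grip and lowered it between the cheeks.

**Last checks:**
- **Seating:** the top plane measures 91.7 mm. That matches a seated pack, because the wrist camera reads about 0.5 mm low and the true height would be 92 mm. The tilt is about 0.2°.
- **Fit in the cradle:** it sits within about 2 mm of centre, and the play is 6 mm.
- **Surroundings:** the gripper is about 140 mm above its release height and touching nothing. The other things look undisturbed in the side and wrist views.

**What went wrong or disagreed:**
- **Tilt in the cradle:** my first tilt measurement was biased, and I over-rotated the pack by about 1.6°, so one lower edge touched the cradle floor first. The force there was about 13 N. I raised it 1–2 mm, levelled it and lowered it again.
- **Cameras:** the top and wrist cameras differed by about 2.5 mm in x. I used the wrist camera.
- **Finger opening:** it read about 45.5 mm with the tabs pinched, where 50 mm was expected. The pictures and the clean release showed the pinch was good.

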